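# Knock the stone casts out of the mould and set them to dry

## Robot

A 7-joint arm with a two-finger parallel gripper is mounted at the origin on the work surface. World frame = base frame: x ahead of the robot, y to its left, z up, the work surface at z = 0. Lengths are in m, angles in degrees, forces in N, time in s.
With the tool pointing down it reaches from about 0.425 to 0.875 m from the base axis. Payload 4.7 kg.
Tool frame: the origin (TCP) lies on the mounting face of the last link; the fingertips stand 182 mm ahead of it and the grasp point (between the pads) lies env.grip_depth ahead of it (env.grip_depth is the distance from the TCP to the grasp point, in m); x points along the fingers, y is the direction in which the jaws open and shut, and the axes are right-handed (so a half turn about x gives the same grasp; the last joint's range is limited). The gripper opens to 87 mm and grips with 3 to 60 N. Pads are 19 mm wide; open, the fingers measure 117 mm over their backs; the gripper's body (75 mm by 190 mm) begins 51 mm behind the grasp point.
Start: joints at [-76.427, 18.392, -4.016, 83.108, 1.295, 78.541, -3.26], TCP at [0.144, 0.634, 0.405] pointing down, gripper open.
Joint ranges: [-163.93, 163.93], [-17.29, 119.83], [-79.2, 71.16], [3.27, 140.29], [-89.18, 269.18], [5.43, 117.66], [-154.24, 154.24]. Speed limits (degrees/s): [147.25, 147.25, 180, 180, 180, 180, 180].

## Interface

Orientations are given as [roll, pitch, yaw] about the fixed x, y, z axes, in that order (R = Rz(yaw) Ry(pitch) Rx(roll)).
In Python, from cell import sensors, viewer, env gives the robot as it stands.
- The arm moves only by the tool carry_out, never from a script. Its argument "moves" is a list of rows, each a list of 4 numbers: the shift along the world's x, y, z in cm, then the turn about the world's z in rad. In form: [[tx, ty, tz, spin], ...]. A call has 1 to 12 rows; each row shifts and turns the pose as measured when the row begins; what a row does not reach is not made up. A row lasts 1/10 s, in which the tool goes at most 50 mm and 8.59 degrees, less where a joint would pass 70% of its speed; a pose out of reach is approached as far as the arm can. A call with a gripper value outside its range is refused whole. "hand" is the finger opening in cm, from 0 to 8.7, set as the call begins (left out, the last holds). The fingers move at their own pace and stop on an object; "force" is the grip in N (left out, the last holds). Time passes only in rows, so rows that do not move let the fingers close. It gives the time, the measured TCP pose, the force and the opening at its end, in the units of the state.
- sensors.get_obs(): the state, without advancing time (a new reading comes with each control period).
- viewer.read_camera(name): name is "side" or "top" or "wrist"; returns the picture (400x640x3 uint8, red, green, blue); there is no depth.
- viewer.camera_model(name): a dict with "K" (3x3 intrinsics, pixels), "extrinsics" (4x4, takes a point from world to camera coordinates). Camera axes: x right, y down, z forward; pixel columns grow to the right and rows downward; lengths in m; the calibration is good to about 2 mm. A picture is of the moment at which its call begins: read the wrist's pose just before it. camera_model takes no time and is no camera call; for the wrist camera it gives the pose at the moment of the call.
- env.sign_off(): hands the job in, once; it reports no verdict.
The state is a dict: "time_s": time; "qpos": joint angles; "joint_velocities": joint speeds; "effort": joint torques, N m; "tool_pos": TCP position; "tool_rot": TCP orientation; "force": force on the tool from outside, world axes, zero at the start; "wrist_torque": the same for the moment, N m; "grip_width": finger opening in m.
Only numpy, scipy, OpenCV 4.12 (cv2) and the standard library are available. Lean on these libraries where they do the work, as an engineer would, in place of code of your own. Each camera call takes 0.05 s, during which the arm holds its last target. There are 200 camera calls.

## Task

Take the knock-out punch and push every stone cast right out of the steel mould block from behind, through the square hole in the back of its pocket, without laying the fingers on a cast that is still in its pocket. Stand all the casts side by side on the warming plate, flat on their bases inside the rim, and lay the punch back on its black rubber mat; only when all the casts are on the plate, turn the dial until its pointer stands at the heavy setting mark beside it. Leave the two bottles beside the work where they are.

Things in the scene. Friction and masses are not known exactly. Their poses are not given: they have to be found in the camera images.
- mould: Fixed steel mould, 68 mm high, on a base 250 (x) x 200 (y) mm. Origin: underside, on the middle pocket's line. +y: the way casts come out. Three pockets at x = -76, 0, +76 mm, open at y = +32 mm; back face at y = -44 mm, wall 10 mm. Floors level with the deck (22 mm high), which runs on to y = +151 mm, rim 5 mm high. A roof with a 14 mm sight slot per pocket covers the block.
- hole_a (a point): Centre, on the back face, of the square 26 x 26 mm access hole behind pocket a (mould x = -76 mm), 38 mm above the table; axes as the mould's, push along +y. The hole leads straight to the back of the cast, 11 mm in
- hole_b (a point): Centre, on the back face, of the square 26 x 26 mm access hole behind pocket b (mould x = 0 mm), 38 mm above the table; axes as the mould's, push along +y. The hole leads straight to the back of the cast, 11 mm in
- hole_c (a point): Centre, on the back face, of the square 26 x 26 mm access hole behind pocket c (mould x = 76 mm), 38 mm above the table; axes as the mould's, push along +y. The hole leads straight to the back of the cast, 11 mm in
- pocket_a (a point): Centre of the floor of pocket a (mould x = -76 mm, y = -1 mm; 46 mm wide, 38 high, 66 long), where cast_a is stuck at the start, if there; axes as the mould's. A sprung brass pad in its side wall grips the cast: pushing takes about 5 to 15 N; nothing springs back
- pocket_b (a point): Centre of the floor of pocket b (mould x = 0 mm, y = -1 mm; 46 mm wide, 38 high, 66 long), where cast_b is stuck at the start, if there; axes as the mould's. A sprung brass pad in its side wall grips the cast: pushing takes about 5 to 15 N; nothing springs back
- pocket_c (a point): Centre of the floor of pocket c (mould x = 76 mm, y = -1 mm; 46 mm wide, 38 high, 66 long), where cast_c is stuck at the start, if there; axes as the mould's. A sprung brass pad in its side wall grips the cast: pushing takes about 5 to 15 N; nothing springs back
- cast_a: Cream stone cast (two or three of the three are there): base 44 (x) x 64 (y) x 26 mm high, a ridge and horseshoe of teeth on top, 36 mm in all, 0.11 to 0.22 kg. Origin: centre of underside, z up. Starts in pocket a, front flush with the mouth. Right out when its centre is 66 mm from the pocket point. Grip its base across the 44 mm.
- cast_b: Cream stone cast (two or three of the three are there): base 44 (x) x 64 (y) x 26 mm high, a ridge and horseshoe of teeth on top, 36 mm in all, 0.11 to 0.22 kg. Origin: centre of underside, z up. Starts in pocket b, front flush with the mouth. Right out when its centre is 66 mm from the pocket point. Grip its base across the 44 mm.
- cast_c: Cream stone cast (two or three of the three are there): base 44 (x) x 64 (y) x 26 mm high, a ridge and horseshoe of teeth on top, 36 mm in all, 0.11 to 0.22 kg. Origin: centre of underside, z up. Starts in pocket c, front flush with the mouth. Right out when its centre is 66 mm from the pocket point. Grip its base across the 44 mm.
- punch: Loose knock-out punch on the mat: wooden handle 32 x 32 x 75 mm, with a coaxial steel rod 14 mm thick, 120 mm long; 0.22 kg. Origin: on the axis, in the handle 15 mm behind its front end (grip here across the 32 mm); +x along the rod; handle from x = -60 to +15 mm, tip at +135 mm. Lying flat, its axis is 16 mm above its support.
- punch_tip (a point): Flat end of the punch's rod, 135 mm along +x from the punch's origin
- mat: Fixed flat black rubber mat, 240 (x) x 130 (y) x 4 mm, the punch's place. Origin: centre of the underside
- warmer: Fixed white warming plate, 270 (x) mm wide; origin: under the plate's centre, on the table. Dark steel plate surface at 56 mm height, 252 (x) x 142 (y) mm inside a steel rim that stands 4 mm above it; dial panel (50 mm high) at the +y side
- plate_top (a point): Centre of the warming plate's surface, 56 mm above the table; axes as the warmer's. Three casts fit side by side with their long sides along y, at x = -76, 0, +76 mm
- dial (a joint): Turn of the dial, rad, 0 to 4.7, growing clockwise seen from above; at 0 the pointer is along the warmer's +x. Stays where it is left (friction about 0.06 N m)
- dial_axis (a point): On the dial's vertical axis, 28 mm above the panel (78 mm above the table), in the grip bar. The bar is 56 mm long (along the pointer's direction), 14 mm thick, and stands from 10 to 38 mm above the panel on a disc 56 mm in diameter and 10 mm high
- dial_pointer (a point): The pointer: white nose at one end of the dial's bar (white line on top), this point 42 mm from the axis, turning with the dial
- mark_point (a point): The heavy black setting mark, a raised T-shaped index outside the dial, this point 42 mm from the dial's axis at the pointer's height; fixed, at a different angle each time
- amber_bottle: Amber bottle, 52 mm across, 130 mm high, bystander; origin under its centre
- white_jug: White plastic bottle, 64 mm across, 120 mm high, bystander; origin under its centre
Not all that is in view belongs to the job. Of the things that look like the punch, the larger one is meant.

How it is judged (in metres and radians):
On the way, in this order (a step that is already met when the one before it is completed fails the run):
1. every cast has been pushed out of its pocket (horizontal distance between cast_a and pocket_a above 0.06 m and horizontal distance between cast_b and pocket_b above 0.06 m and horizontal distance between cast_c and pocket_c above 0.06 m), for 0.2 s.
2. all the casts stand on the warming plate (x of cast_a in the frame of plate_top between -0.105 and 0.105 m and y of cast_a in the frame of plate_top between -0.05 and 0.05 m and z of cast_a in the frame of plate_top between -0.006 and 0.006 m and angle between each of cast_a, cast_b, cast_c's own z axis and vertical below 0.12 rad and contact force between each of cast_a, cast_b, cast_c and the fingers below 0.2 N and x of cast_b in the frame of plate_top between -0.105 and 0.105 m and y of cast_b in the frame of plate_top between -0.05 and 0.05 m and z of cast_b in the frame of plate_top between -0.006 and 0.006 m and x of cast_c in the frame of plate_top between -0.105 and 0.105 m and y of cast_c in the frame of plate_top between -0.05 and 0.05 m and z of cast_c in the frame of plate_top between -0.006 and 0.006 m), for 0.2 s.
3. the dial's pointer stands at the mark (distance between dial_pointer and mark_point below 0.005 m), for 0.2 s.
At the end, for the whole second after the job is handed in: Every cast stands flat on its base (tilt under 0.12 rad) on the warming plate's surface, its centre within 105 mm (x) and 50 mm (y) of the plate's centre, the pointer is within 5 mm (7 degrees) of the mark, the punch lies with its origin over the mat, all released and at rest (all of step 2 and distance between dial_pointer and mark_point below 0.005 m and x of punch in the frame of mat between -0.115 and 0.115 m and y of punch in the frame of mat between -0.06 and 0.06 m and height (world z) of punch below 0.03 m and linear speed of each of cast_a, cast_b, cast_c, punch below 0.02 m/s); the robot touches nothing.
It fails at once if the fingers touch cast_a while it is still in its pocket (less than 40 mm out) (contact force between cast_a and the fingers above 1 N and horizontal distance between cast_a and pocket_a below 0.04 m).
It fails at once if the fingers touch cast_b while it is still in its pocket (less than 40 mm out) (contact force between cast_b and the fingers above 1 N and horizontal distance between cast_b and pocket_b below 0.04 m).
It fails at once if the fingers touch cast_c while it is still in its pocket (less than 40 mm out) (contact force between cast_c and the fingers above 1 N and horizontal distance between cast_c and pocket_c below 0.04 m).
It fails at once if one of the two bottles is moved by more than 30 mm (distance of any of amber_bottle, white_jug from where it was at the start of the episode above 0.03 m).
Of cast_a, cast_b, cast_c only 2 to 3 are there at a start; the rules pass over those that are not, and their reading is None.
At some moment in a run one of cast_a, cast_b, cast_c, punch may be knocked a few centimetres aside while the robot is not near it.
It also fails if it takes over 210 s, if anything falls off the work surface, if the arm or the gripper's body presses on something with over 40 N, if the wrist force passes 120 N, or if a joint passes its speed limit or range.

## Working session

There is one attempt and no reset: what is moved stays moved. The work goes in short steps, Python scripts to look and compute and a tool call to move; the robot and the scene stay as the last step left them, time stands still between calls to the robot, and variables do not carry over. Pictures are saved under pics/ and viewed, about 12 in all and at most 16, crops included, and the job is handed in when it is done.

Besides the shell and the picture viewer there is one more tool, called after ">>>" as name(argument=value, ...), one argument or row to a line, values as JSON. carry_out: Moves the arm, as the interface text tells. Its arguments: {"type":"object","properties":{"moves":{"type":"array"},"hand":{"type":"number"},"force":{"type":"number"}},"required":["moves"]}

```bash
ls; mkdir -p pics
python3 - <<'E'
from cell import sensors, viewer, env
import cv2
for n in ("top","side"):
    im=viewer.read_camera(n); cv2.imwrite(f"pics/{n}0.png",im[:,:,::-1])
    m=viewer.camera_model(n); print(n,m["K"],m["extrinsics"])
o=sensors.get_obs(); print(o, env.grip_depth)
E
```

```text
pics
top [[493.04683326   0.         315.53505739]
 [  0.         493.04683326 197.78324614]
 [  0.           0.           1.        ]] [[ 0.01250575 -0.9996863  -0.02170058 -0.00733725]
 [-0.98722127 -0.00889602 -0.15910698  0.55093379]
 [ 0.15886401  0.02341303 -0.98702282  1.26501642]
 [ 0.          0.          0.          1.        ]]
side [[412.17187784   0.         319.31142737]
 [  0.         412.17187784 197.38161254]
 [  0.           0.           1.        ]] [[-0.99839157 -0.05193353  0.02274163  0.55883679]
 [-0.04921053  0.59463477 -0.80248852  0.08163085]
 [ 0.02815309 -0.8023169  -0.59623401  0.93235783]
 [ 0.          0.          0.          1.        ]]
{'time_s': 0.1, 'qpos': array([-76.42582031,  18.43491832,  -4.01590977,  83.16872142,
         1.2975405 ,  78.54184841,  -3.26043193]), 'joint_velocities': array([ 0.04197384, -0.0646073 ,  0.00488829, -0.17517675, -0.01264949,
        0.09475485,  0.0840293 ]), 'effort': array([ 2.36056876e-04, -4.92577672e+01, -4.05640248e-01, -3.13395953e+01,
       -6.41578878e-02,  3.96370352e-02,  7.67773940e-05]), 'tool_pos': array([0.14362779, 0.63373883, 0.40376239]), 'tool_rot': array([-85.47382838,  89.89957683, -98.23796166]), 'force': array([-0.20283048, -0.54883298, -0.21535769]), 'wrist_torque': array([ 0.01170696, -0.04145445, -0.01278978]), 'grip_width': 0.0869385836919496} 0.1635
```

View pics/top0.png

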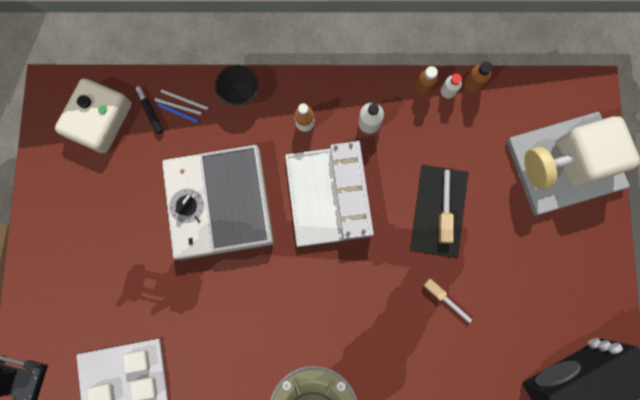

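View pics/side0.png

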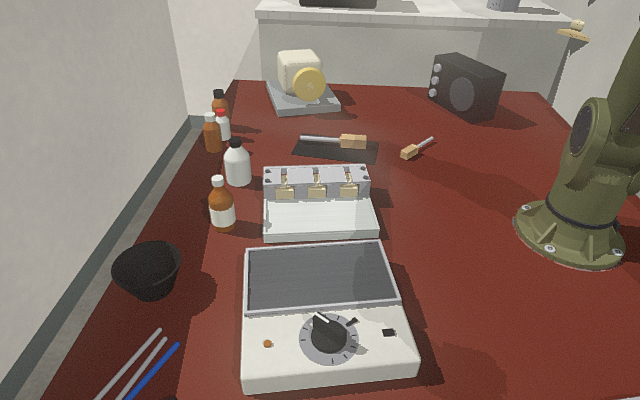

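The casts are in all three pockets; the punch lies on the mat with its rod along +x. I'll enlarge the work area.

```bash
cat > h.py <<'E'
import numpy as np, cv2
from scipy.optimize import least_squares
from cell import sensors, viewer, env
def pix(m,P):
    P=np.atleast_2d(P); c=P@m["extrinsics"][:3,:3].T+m["extrinsics"][:3,3]
    p=c@m["K"].T; return p[:,:2]/p[:,2:]
def ray(m,uv,z):
    R=m["extrinsics"][:3,:3];t=m["extrinsics"][:3,3]
    d=R.T@np.linalg.solve(m["K"],[uv[0],uv[1],1.]); o=-R.T@t
    return o+d*(z-o[2])/d[2]
def place(p,L):
    L=np.atleast_2d(L); c,s=np.cos(p[2]),np.sin(p[2])
    return np.c_[p[0]+c*L[:,0]-s*L[:,1],p[1]+s*L[:,0]+c*L[:,1],L[:,2]]
def fit(obs,p0):  # obs: list of (model, local pts, pixels)
    f=lambda p:np.concatenate([(pix(m,place(p,L))-np.array(U)).ravel() for m,L,U in obs])
    r=least_squares(f,p0,loss="soft_l1"); return r.x,f(r.x).reshape(-1,2)
def state():
    o=sensors.get_obs(); print(round(o["time_s"],2),o["tool_pos"].round(4),o["tool_rot"].round(2),o["force"].round(1),round(o["grip_width"],4),o["qpos"].round(1)); return o
def snap(n,f,crop=None,s=1):
    im=viewer.read_camera(n)[:,:,::-1]
    if crop: x0,y0,x1,y1=crop; im=im[y0:y1,x0:x1]
    cv2.imwrite(f"pics/{f}.png",cv2.resize(im,None,fx=s,fy=s,interpolation=cv2.INTER_CUBIC))
E
python3 - <<'E'
import cv2
im=cv2.imread('pics/top0.png')[90:270,155:385]
cv2.imwrite('pics/c1.png',cv2.resize(im,None,fx=3.33,fy=3.33,interpolation=cv2.INTER_CUBIC))
im=cv2.imread('pics/side0.png')[120:400,190:430]
cv2.imwrite('pics/c2.png',cv2.resize(im,None,fx=2.14,fy=2.14,interpolation=cv2.INTER_CUBIC))
E
```

```text
(no output)
```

View pics/c1.png

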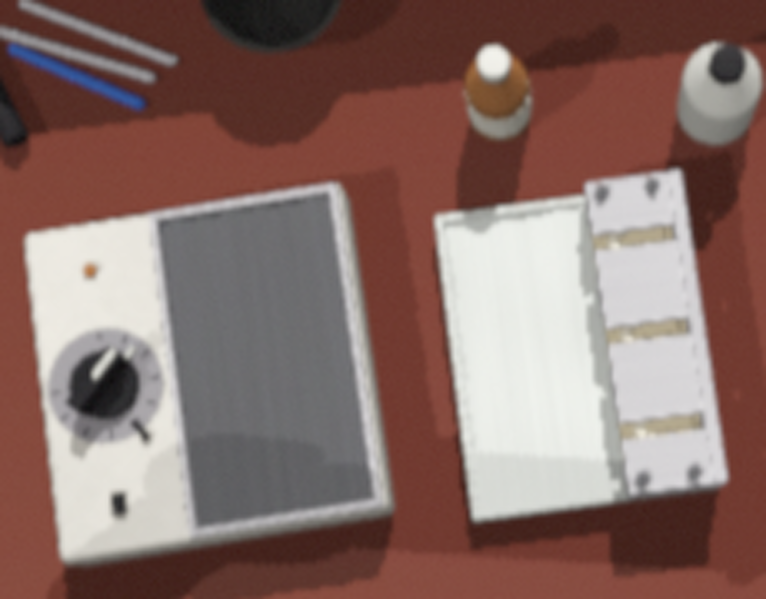

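View pics/c2.png

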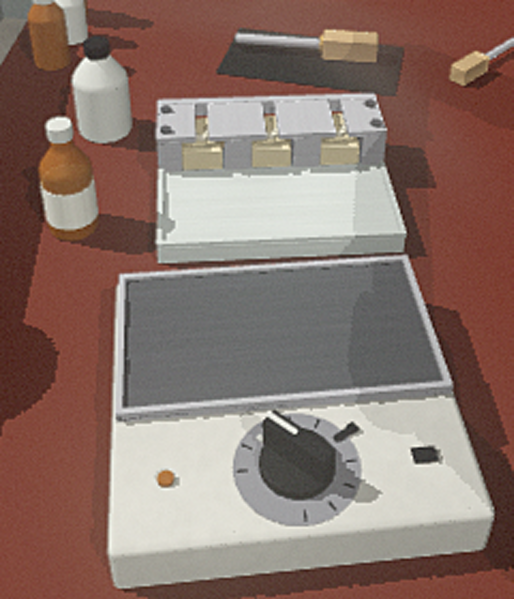

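```bash
cat > fit1.py <<'E'
from h import *
T=viewer.camera_model("top");S=viewer.camera_model("side")
t=lambda a:np.array(a)/3.33+[155,90]
s=lambda a:np.array(a)/2.14+[190,120]
k=1e-3
p,r=fit([(T,np.array([[125,32,68],[125,-44,68],[-125,-44,68],[-125,32,68],[125,151,27],[-125,151,27]])*k,t([[585,184],[682,170],[727,484],[628,497],[436,214],[472,522]])),
 (S,np.array([[125,151,27],[-125,151,27],[125,-44,68],[-125,-44,68]])*k,s([[157,247],[405,237],[157,99],[385,95]]))],[.6,0,0.1])
print("mould",p.round(4),r.round(1).tolist())
w,r=fit([(T,np.array([[126,71,56],[126,-71,56],[-126,-71,56],[-126,71,56]])*k,t([[158,222],[330,195],[373,497],[196,527]])),
 (S,np.array([[126,-71,56],[-126,-71,56],[-126,71,56],[126,71,56]])*k,s([[125,308],[408,265],[446,385],[122,407]]))],[.6,0.3,0.1])
print("warmer",w.round(4),r.round(1).tolist())
for n,x in zip("abc",(-.076,0,.076)): print(n,"hole",place(p,[x,-.044,.038])[0].round(4),"pocket",place(p,[x,-.001,.022])[0].round(4),"plate",place(w,[x,0,.056])[0].round(4))
print("dial ring c",ray(T,t([105,385]),.05),"mark",ray(T,t([141,430]),.07))
print("tip",ray(T,(447,171),.02),"hfront",ray(T,(447,214),.036),"hend",ray(T,(447,244),.036))
for n,u in (("amber",(499,125)),("jug",(714,130))): print(n,ray(T,t(u),.0))
state()
m=viewer.camera_model("wrist"); R=m["extrinsics"][:3,:3]; print("wristcam",-R.T@m["extrinsics"][:3,3],R)
E
python3 fit1.py
```

```text
mould [ 0.5693 -0.0872  0.1299] [[-0.4, -0.2], [-1.0, 0.5], [-1.8, -0.1], [-1.4, -0.5], [1.0, -0.1], [0.3, -1.5], [0.5, -3.2], [1.1, -2.6], [1.9, 0.1], [-3.2, -0.3]]
warmer [0.5492 0.2145 0.1624] [[-0.7, -1.5], [0.0, -1.4], [-0.4, 0.9], [-1.2, 0.2], [1.5, -13.6], [-1.4, -1.3], [-0.2, -0.2], [0.8, 0.8]]
a hole [ 0.4996 -0.1407  0.038 ] pocket [ 0.4941 -0.098   0.022 ] plate [0.4742 0.2022 0.056 ]
b hole [ 0.575  -0.1308  0.038 ] pocket [ 0.5694 -0.0882  0.022 ] plate [0.5492 0.2145 0.056 ]
c hole [ 0.6504 -0.121   0.038 ] pocket [ 0.6448 -0.0783  0.022 ] plate [0.6242 0.2268 0.056 ]
dial ring c [0.52590633 0.34027915 0.05      ] mark [0.48788344 0.30431439 0.07      ]
tip [ 0.63163828 -0.35655148  0.02      ] hfront [ 0.51200963 -0.34916035  0.036     ] hend [ 0.4328896  -0.34681227  0.036     ]
amber [0.75782146 0.03219056 0.        ]
jug [ 0.7545041  -0.14890478  0.        ]
0.1 [0.1436 0.6337 0.4038] [-85.47  89.9  -98.24] [-0.2 -0.5 -0.2] 0.0869 [-76.4  18.4  -4.   83.2   1.3  78.5  -3.3]
wristcam [0.07606272 0.64899311 0.38453953] [[ 0.21991351  0.97551742 -0.00195306]
 [ 0.94277258 -0.21201652  0.25734969]
 [ 0.25063503 -0.05843597 -0.96631637]]
```

Run:
```python
from h import *
T=viewer.camera_model("top");S=viewer.camera_model("side")
t=lambda a:np.array(a)/3.33+[155,90]
s=lambda a:np.array(a)/2.14+[190,120]
p=[.5693,-.0872,.1299]
c,si=np.cos(p[2]),np.sin(p[2])
for n,u,z,v in (("amber",(493,60),.13,(60,126)),("jug",(727,62),.12,(96,44))):
    for P in (ray(T,t(u),z),ray(S,s(v),z)):
        d=P[:2]-p[:2]; print(n,P.round(4),"in mould",(c*d[0]+si*d[1]).round(4),(-si*d[0]+c*d[1]).round(4))
k=1e-3
w,r=fit([(T,np.array([[126,71,56],[126,-71,56],[-126,-71,56],[-126,71,56]])*k,t([[158,222],[330,195],[373,497],[196,527]])),
 (S,np.array([[-126,-71,56],[-126,71,56],[126,71,56]])*k,s([[408,265],[446,385],[122,407]]))],[.6,0.3,0.1])
print("warmer",w.round(4),r.round(1).tolist())
```

```text
amber [0.7691 0.0314 0.13  ] in mould 0.2135 0.0917
amber [0.7689 0.0379 0.13  ] in mould 0.2142 0.0982
jug [ 0.7719 -0.1487  0.12  ] in mould 0.193 -0.0872
jug [ 0.7744 -0.1423  0.12  ] in mould 0.1963 -0.0812
warmer [0.5485 0.2139 0.1564] [[-0.2, -1.4], [0.5, -1.0], [-0.4, 1.4], [-1.3, 0.3], [-0.8, -1.2], [0.0, -0.1], [1.1, 0.1]]
```

>>> carry_out(
  moves=[
    [5,-4,0,0],
    [5,-4,0,0],
    [5,-4,0,0],
    [5,-4,0,0],
    [4,-4,0,0],
    [4,-4,0,0],
    [2,-4,0,0],
    [0,-5,0,0],
    [0,-5,0,0],
    [0,-5,0,0],
    [0,-5,0,0],
    [0,-5,0,0],
  ],
  hand=8.7,
)

```text
time_s: 1.3
tool_pos: [0.3939, 0.1421, 0.397]
tool_rot: [-128.1, 89.4, -140.2]
force: [0.7, -0.6, 1.2]
grip_width: 0.0867
```

>>> carry_out(
  moves=[
    [1,-5,0,0.03],
    [1,-5,0,0.03],
    [1,-5,0,0.03],
    [1,-5,0,0.03],
    [1,-5,0,0.03],
    [1,-5,0,0.03],
    [1,-5,0,0],
    [1,-5,0,0],
    [0,-5,0,0],
    [0,-5,0,0],
    [0,0,-3,0],
    [0,0,0,0],
  ],
)

```text
time_s: 2.5
tool_pos: [0.4635, -0.3586, 0.3655]
tool_rot: [-118.6, 89.4, -120.2]
force: [-0.8, 1.1, -0.1]
grip_width: 0.087
```

Run:
```python
from h import *
state(); snap("wrist","w1")
```

```text
2.5 [ 0.4635 -0.3586  0.3655] [-118.6    89.37 -120.21] [-0.8  1.1 -0.1] 0.087 [-12.3  17.6  56.9  97.3 -14.7  73.3 136. ]
```

View pics/w1.png

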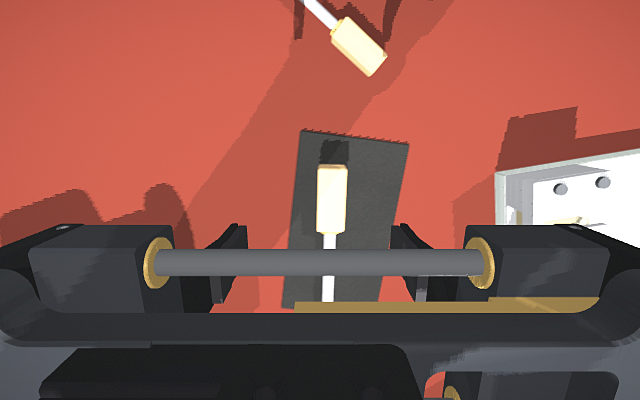

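The wrist view shows the handle end at (332,166), the handle front at (331,233) and the mould at the right. Joint 7 is near its limit, so I'll take the grasp with a half turn.

Run:
```python
from h import *
W=viewer.camera_model("wrist")
print(ray(W,(332,167),.036),ray(W,(331,233),.036),ray(W,(330,298),.02))
```

```text
[ 0.4427664  -0.34884168  0.036     ] [ 0.52032881 -0.35119146  0.036     ] [ 0.61776155 -0.35361013  0.02      ]
```

>>> carry_out(
  moves=[
    [0,0,0,-0.15],
    [0,0,0,-0.15],
    [0,0,0,-0.15],
    [0,0,0,-0.15],
    [0,0,0,-0.15],
    [0,0,0,-0.15],
    [0,0,0,-0.15],
    [0,0,0,-0.15],
    [0,0,0,-0.15],
    [0,0,0,-0.15],
    [0,0,0,-0.15],
    [0,0,0,-0.15],
  ],
)

```text
time_s: 3.75
tool_pos: [0.4725, -0.3459, 0.3841]
tool_rot: [93.0, 89.5, -11.7]
force: [0.2, -0.1, 0.2]
grip_width: 0.0869
```

>>> carry_out(
  moves=[
    [0,0,0,-0.15],
    [0,0,0,-0.15],
    [0,0,0,-0.15],
    [0,0,0,-0.15],
    [0,0,0,-0.15],
    [0,0,0,-0.15],
    [0,0,0,-0.15],
    [0,0,0,-0.15],
    [0,0,0,-0.1],
    [0,0,0,0],
  ],
)

```text
time_s: 4.75
tool_pos: [0.4803, -0.3328, 0.3977]
tool_rot: [159.7, 88.6, -19.5]
force: [0.2, -0.5, 0.5]
grip_width: 0.0871
```

Run:
```python
from h import *
state(); snap("wrist","w2")
```

```text
4.75 [ 0.4803 -0.3328  0.3977] [159.73  88.6  -19.53] [ 0.2 -0.5  0.5] 0.0871 [-24.7  20.   70.3  95.9 -20.   76.6 -40.4]
```

View pics/w2.png

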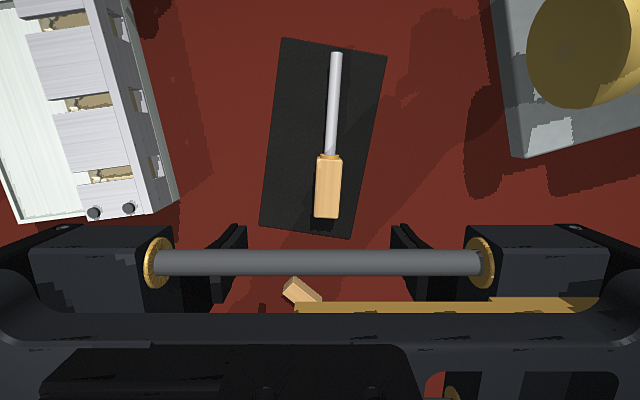

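The wrist view from the other side shows the handle end at (327,219), its front at (329,157) and the rod tip at (336,53).

```bash
cat > mv.py <<'E'
from h import *
import sys
# remaining delta of grasp point to target x,y,z and jaw direction (deg)
def rem(x,y,z,jaw):
    o=sensors.get_obs(); r,p,w=np.radians(o["tool_rot"])
    from scipy.spatial.transform import Rotation as Ro
    R=Ro.from_euler("xyz",[r,p,w]).as_matrix(); g=o["tool_pos"]+R[:,0]*env.grip_depth
    a=np.degrees(np.arctan2(R[1,1],R[0,1])); d=(jaw-a+180)%360-180
    print("t",round(o["time_s"],2),"grasp",g.round(4),"jaw",a.round(1),"tilt",R[:2,0].round(3),"| d cm",((np.array([x,y,z])-g)*100).round(2),"rad",np.radians(d).round(3),"q",o["qpos"].round(0),"w",round(o["grip_width"],4),"F",o["force"].round(1))
if __name__=="__main__": rem(*map(float,sys.argv[1:5]))
E
python3 - <<'E'
from h import *
W=viewer.camera_model("wrist")
print(ray(W,(327,219),.036),ray(W,(329,157),.036),ray(W,(336,53),.024))
m=np.array([ray(W,u,.004)[:2] for u in [(283,38),(387,56),(351,239),(259,225)]]);print(m,m.mean(0))
# mould check: roof corner -x,-y and -x,+y
p=[.5693,-.0872,.1299]
print(pix(W,place(p,np.array([[-.125,-.044,.068],[-.125,.032,.068],[-.125,-.044,0],[0,-.044,.038]]))))
E
python3 mv.py .478 -.350 .024 -91.6
```

```text
[ 0.44102679 -0.34751483  0.036     ] [ 0.5187174  -0.34811782  0.036     ] [ 0.63576887 -0.35375839  0.024     ]
[[ 0.65572414 -0.29135956]
 [ 0.63829476 -0.41682223]
 [ 0.40184458 -0.38327659]
 [ 0.42083118 -0.25525953]] [ 0.52917366 -0.33667948]
[[151.53898665 216.98348149]
 [ 85.92659393 224.40621431]
 [179.34875093 202.02511703]
 [138.80478537 104.33889327]]
t 4.8 grasp [ 0.4842 -0.3341  0.2343] jaw -89.1 tilt [ 0.023 -0.008] | d cm [ -0.62  -1.59 -21.03] rad -0.043 q [-25.  20.  70.  96. -20.  77. -40.] w 0.0873 F [ 0.2 -0.5  0.9]
```

>>> carry_out(
  moves=[
    [-0.4,-1,-4,-0.04],
    [0,-0.4,-4,0],
    [0,0,-4,0],
    [0,0,-4,0],
    [0,0,0,0],
    [0,0,0,0],
  ],
)

```text
time_s: 5.4
tool_pos: [0.4802, -0.3437, 0.2391]
tool_rot: [167.1, 88.0, -13.0]
force: [-0.3, -0.2, 0.2]
grip_width: 0.0871
```

```bash
python3 mv.py .480 -.349 .026 -91.8
```

```text
t 5.4 grasp [ 0.4859 -0.345   0.0757] jaw -90.1 tilt [ 0.034 -0.008] | d cm [-0.59 -0.4  -4.97] rad -0.03 q [-15.  30.  61. 105. -31.  61. -33.] w 0.0871 F [-0.3 -0.2  0.2]
```

>>> carry_out(
  moves=[
    [-0.6,-0.4,-2,-0.03],
    [0,0,-2,0],
    [0,0,-1,0],
    [0,0,0,0],
  ],
)

```text
time_s: 5.8
tool_pos: [0.4787, -0.3493, 0.1978]
tool_rot: [164.9, 87.2, -16.5]
force: [0.2, 0.7, 1.2]
grip_width: 0.087
```

```bash
python3 mv.py .480 -.349 .026 -91.8
```

```text
t 5.8 grasp [ 0.4864 -0.3515  0.0345] jaw -91.4 tilt [ 0.047 -0.014] | d cm [-0.64  0.25 -0.85] rad -0.006 q [-12.  33.  58. 107. -35.  57. -31.] w 0.087 F [0.2 0.7 1.2]
```

>>> carry_out(
  moves=[
    [-0.4,0.3,-0.8,0],
    [0,0,0,0],
  ],
)

```text
time_s: 6.0
tool_pos: [0.4757, -0.3467, 0.1922]
tool_rot: [164.4, 86.9, -17.0]
force: [-1.5, 0.2, -0.3]
grip_width: 0.0866
```

>>> carry_out(
  moves=[
    [0,0,0,0],
    [0,0,0,0],
    [0,0,0,0],
    [0,0,0,0],
    [0,0,0,0],
    [0,0,0,0],
    [0,0,0,0],
  ],
  hand=2.6,
  force=45,
)

```text
time_s: 6.7
tool_pos: [0.4765, -0.3471, 0.1943]
tool_rot: [164.1, 86.8, -17.2]
force: [-0.1, 0.1, -0.4]
grip_width: 0.0391
```

```bash
python3 mv.py .480 -.349 .026 -91.8
```

```text
t 6.7 grasp [ 0.4853 -0.3498  0.0311] jaw -91.3 tilt [ 0.054 -0.017] | d cm [-0.53  0.08 -0.51] rad -0.009 q [-13.  33.  58. 107. -35.  56. -31.] w 0.0391 F [-0.1  0.1 -0.4]
```

>>> carry_out(
  moves=[
    [0,0,-0.6,0],
    [0,0,0,0],
    [0,0,0,0],
    [0,0,0,0],
  ],
)

```text
time_s: 7.1
tool_pos: [0.4769, -0.3475, 0.189]
tool_rot: [165.4, 86.7, -15.9]
force: [-0.8, 0.6, 3.9]
grip_width: 0.0312
```

```bash
python3 mv.py .480 -.349 .026 -91.8
```

```text
t 7.1 grasp [ 0.486  -0.3501  0.0258] jaw -91.3 tilt [ 0.056 -0.016] | d cm [-0.6   0.11  0.02] rad -0.008 q [-12.  33.  58. 107. -36.  56. -30.] w 0.0312 F [-0.8  0.6  3.9]
```

>>> carry_out(
  moves=[
    [0,0,3,0],
    [0,0,4,0],
    [0,0,4,0],
    [0,0,2,0],
    [1,0,0,0.14],
    [1,0,0,0.14],
    [1,0,0,0.14],
    [1,0,0,0.14],
    [1,0,0,0.14],
    [1,0,0,0.14],
    [1,0,0,0.14],
    [0,0,0,0.14],
  ],
)

```text
time_s: 8.3
tool_pos: [0.5458, -0.3431, 0.3111]
tool_rot: [171.8, 87.5, 57.3]
force: [-0.2, 0.0, -2.8]
grip_width: 0.0315
```

```bash
python3 mv.py .597 -.300 .15 8
```

```text
t 8.3 grasp [ 0.5497 -0.3371  0.1477] jaw -24.6 tilt [0.024 0.037] | d cm [4.73 3.71 0.23] rad 0.569 q [ -5.  27.  47.  92. -23.  71.  22.] w 0.0315 F [-0.2  0.  -2.8]
```

>>> carry_out(
  moves=[
    [1.2,0.9,0,0.14],
    [1.2,0.9,0,0.14],
    [1.2,0.9,0,0.14],
    [1.2,0.9,0,0.14],
    [0,0,0,0],
  ],
)

```text
time_s: 8.8
tool_pos: [0.5937, -0.3054, 0.3039]
tool_rot: [-178.0, 87.4, 100.8]
force: [0.5, 0.4, -2.7]
grip_width: 0.0317
```

```bash
python3 mv.py .597 -.300 .15 8
python3 - <<'E'
from h import *
snap("side","s2",(200,110,440,290),3.3)
E
```

```text
t 8.8 grasp [ 0.5923 -0.2982  0.1406] jaw 8.8 tilt [-0.008  0.044] | d cm [ 0.47 -0.18  0.94] rad -0.014 q [ -3.  28.  39.  88. -20.  72.  48.] w 0.0317 F [ 0.5  0.4 -2.7]
```

View pics/s2.png

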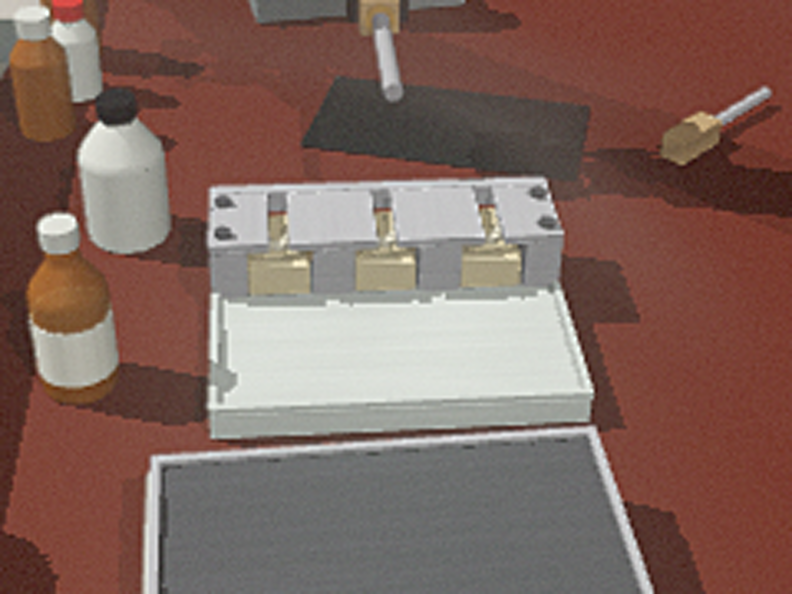

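Run:
```python
from h import *
S=viewer.camera_model("side")
g=np.array([.5923,-.2982,.1406]);a=np.radians(98.3)
for dz in (-.002,-.006,-.010):
  print(dz,pix(S,g+[.151*np.cos(a),.151*np.sin(a),dz]), pix(S,g+[.031*np.cos(a),.031*np.sin(a),dz]))
print(394/3.3+200,93/3.3+110)
```

```text
-0.002 [[319.3662073  136.23913037]] [[315.11797588 114.4061319 ]]
-0.006 [[319.32810794 137.72654299]] [[315.09259703 115.81013195]]
-0.01 [[319.29019216 139.20678861]] [[315.06732969 117.20796361]]
319.3939393939394 138.1818181818182
```

>>> carry_out(
  moves=[
    [0.5,-0.2,-2,-0.014],
    [0,0,-2.5,0],
    [0,0,-2.5,0],
    [0,0,-1.5,0],
    [0,0,0,0],
  ],
)

```text
time_s: 9.35
tool_pos: [0.5926, -0.3133, 0.2149]
tool_rot: [-170.0, 87.6, 106.5]
force: [-0.2, 1.1, -2.4]
grip_width: 0.0315
```

```bash
python3 mv.py .597 -.300 .045 8;python3 - <<'E'
from h import *
snap("wrist","w3")
E
```

```text
t 9.35 grasp [ 0.5907 -0.3068  0.0515] jaw 6.5 tilt [-0.012  0.04 ] | d cm [ 0.63  0.68 -0.65] rad 0.027 q [ -1.  34.  37.  92. -24.  64.  49.] w 0.0315 F [-0.2  1.1 -2.4]
```

View pics/w3.png

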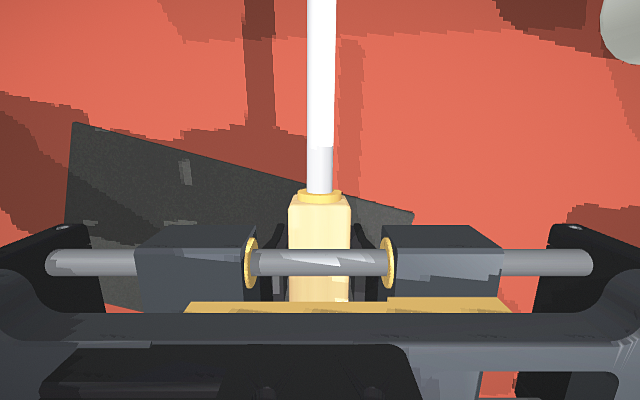

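The rod points straight ahead of the gripper; the tip and mould are out of view.

>>> carry_out(
  moves=[
    [0.6,0.6,-0.7,0.027],
    [0,0,0,0],
    [0,0,0,0],
  ],
)

```text
time_s: 9.7
tool_pos: [0.6002, -0.3083, 0.2117]
tool_rot: [-176.7, 87.9, 101.3]
force: [-0.7, -0.6, -2.5]
grip_width: 0.0319
```

```bash
python3 mv.py .597 -.300 .045 8;python3 - <<'E'
from h import *
snap("top","t3",(280,120,480,270),4)
E
```

```text
t 9.7 grasp [ 0.599  -0.3023  0.0483] jaw 8.0 tilt [-0.007  0.037] | d cm [-0.2   0.23 -0.33] rad -0.001 q [ -1.  34.  37.  91. -24.  64.  50.] w 0.0319 F [-0.7 -0.6 -2.5]
```

View pics/t3.png

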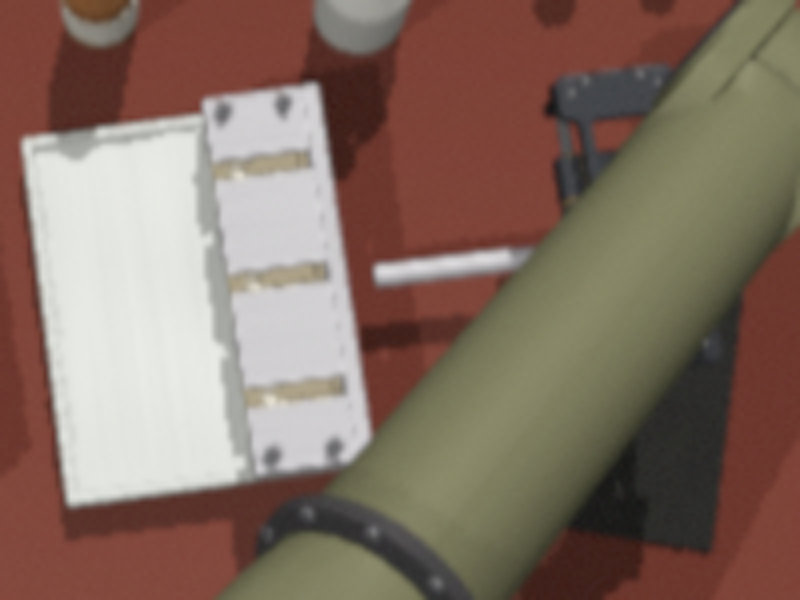

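```bash
cat > chk.py <<'E'
from h import *
T=viewer.camera_model("top")
p=np.array([.5693,-.0872,.1299])
def mf(P): 
    d=np.asarray(P)[:2]-p[:2]; c,s=np.cos(p[2]),np.sin(p[2]); return np.array([c*d[0]+s*d[1],-s*d[0]+c*d[1]])
E
python3 - <<'E'
from chk import *
t=lambda a:np.array(a)/4+[280,120]
for u in ((380,274),(520,259)): P=ray(T,t(u),.043); print("rod",P.round(4),mf(P).round(4))
L=np.array([[125,32,68],[125,-44,68],[-125,-44,68],[-125,32,68],[76,-8,68],[0,-8,68],[-76,-8,68],[125,151,27],[-125,151,27]])*1e-3
print(((pix(T,place(p,L))-[280,120])*4).round(0).tolist())
r=fit([(T,L[[0,1,3,7,8]],t([[205,100],[318,85],[253,478],[22,140],[68,505]]))],p);print(r)
E
```

```text
rod [ 0.5776 -0.1592  0.043 ] [-0.0011 -0.0724]
rod [ 0.5885 -0.252   0.043 ] [-0.0023 -0.1659]
[[201.0, 100.0], [315.0, 86.0], [366.0, 461.0], [249.0, 475.0], [271.0, 164.0], [285.0, 277.0], [301.0, 392.0], [28.0, 137.0], [68.0, 501.0]]
(array([ 0.56835643, -0.08839448,  0.1346724 ]), array([[-0.73816326,  0.44287016],
       [-0.51760397,  0.63729826],
       [-0.40249543, -0.35992025],
       [ 1.66006751, -0.19821714],
       [ 0.77995286, -0.38102488]]))
```

>>> carry_out(
  moves=[
    [-0.2,1.5,-0.4,0],
    [-0.2,1.5,0,0],
    [0,0,0,0],
  ],
)

```text
time_s: 10.05
tool_pos: [0.5964, -0.2753, 0.2085]
tool_rot: [-179.7, 87.8, 98.3]
force: [-0.2, 0.7, -2.3]
grip_width: 0.0317
```

Run:
```python
from chk import *
import mv
print("end mould y -.115"); t=place(p,[0,-.115,.045])[0]; mv.rem(*t,8)
```

```text
end mould y -.115
t 10.05 grasp [ 0.5955 -0.2692  0.0451] jaw 8.1 tilt [-0.005  0.037] | d cm [-1.13  6.8  -0.01] rad -0.001 q [ -5.  33.  37.  94. -23.  62.  47.] w 0.0317 F [-0.2  0.7 -2.3]
```

>>> carry_out(
  moves=[
    [-0.2,1.5,0,0],
    [-0.2,1.5,0,0],
    [-0.2,1.5,0,0],
    [-0.2,1.5,0,0],
    [0,0,0,0],
  ],
)

```text
time_s: 10.55
tool_pos: [0.5871, -0.2187, 0.2114]
tool_rot: [169.2, 88.7, 87.1]
force: [0.1, 0.7, -1.8]
grip_width: 0.032
```

```bash
cat > pr.py <<'E'
from chk import *
import mv,sys
a=[float(v) for v in sys.argv[1:]]
mv.rem(*place(p,[a[0],a[1],a[2]])[0],8)
E
python3 pr.py 0 -.115 .045
```

```text
t 10.55 grasp [ 0.5873 -0.2151  0.0479] jaw 7.9 tilt [0.001 0.022] | d cm [-0.31  1.39 -0.29] rad 0.001 q [-11.  29.  37.  99. -21.  60.  42.] w 0.032 F [ 0.1  0.7 -1.8]
```

>>> carry_out(
  moves=[
    [-0.2,1,-0.2,0],
    [-0.1,0.8,0,0],
    [0,0,0,0],
  ],
)

```text
time_s: 10.85
tool_pos: [0.584, -0.1994, 0.2096]
tool_rot: [166.5, 88.8, 84.4]
force: [1.1, 0.4, -2.4]
grip_width: 0.0317
```

```bash
python3 pr.py 0 -.115 .045
python3 - <<'E'
from h import *
snap("side","s3",(200,110,440,290),3.3)
E
```

```text
t 10.85 grasp [ 0.5844 -0.1959  0.0461] jaw 8.0 tilt [0.002 0.021] | d cm [-0.02 -0.53 -0.11] rad 0.001 q [-13.  28.  37. 101. -21.  59.  40.] w 0.0317 F [ 1.1  0.4 -2.4]
```

View pics/s3.png

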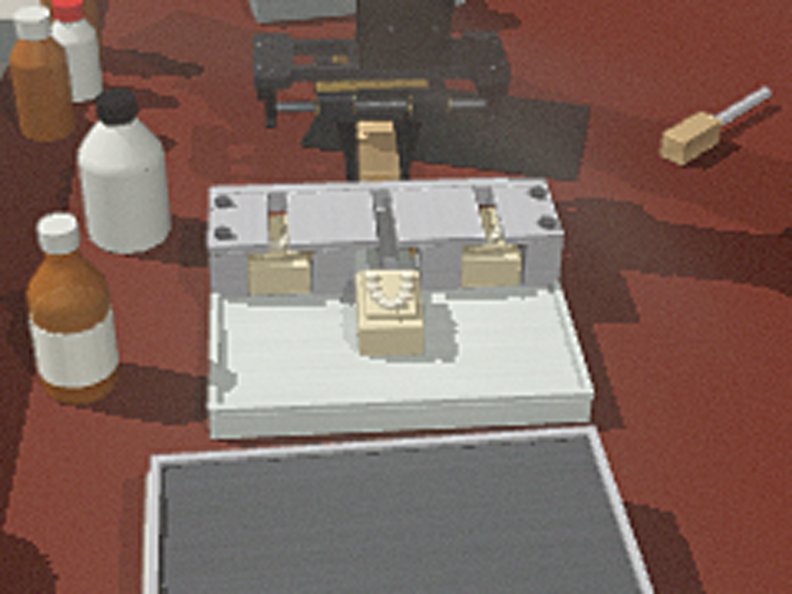

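>>> carry_out(
  moves=[
    [0.3,-2.3,-0.1,0],
    [0.3,-2.3,0,0],
    [0.3,-2.3,0,0],
    [0.3,-2.3,0,0],
    [0.3,-2.3,0,0],
    [0,0,0,0],
  ],
)

```text
time_s: 11.5
tool_pos: [0.5995, -0.3172, 0.2074]
tool_rot: [171.7, 88.6, 89.9]
force: [-0.3, -0.1, -1.6]
grip_width: 0.0316
```

```bash
python3 pr.py -.076 -.210 .045
python3 - <<'E'
from chk import *
S=viewer.camera_model("side"); P=ray(S,(390/3.3+200,318/3.3+110),.048);print("front top edge",mf(P))
E
```

```text
t 11.5 grasp [ 0.5996 -0.3133  0.0439] jaw 8.1 tilt [0.    0.024] | d cm [-7.84  0.8   0.11] rad -0.002 q [ -1.  35.  37.  91. -24.  63.  50.] w 0.0316 F [-0.3 -0.1 -1.6]
front top edge [0.00597354 0.09479035]
```

>>> carry_out(
  moves=[
    [-2.6,0.2,0.1,0],
    [-2.6,0.2,0,0],
    [-2.6,0.2,0,0],
    [0,0,0,0],
  ],
)

```text
time_s: 11.9
tool_pos: [0.5191, -0.3103, 0.2066]
tool_rot: [176.8, 88.5, 94.9]
force: [-0.6, 0.3, -1.9]
grip_width: 0.0318
```

```bash
python3 pr.py -.076 -.210 .045;python3 - <<'E'
from h import *
snap("top","t4",(280,120,480,270),4)
E
```

```text
t 11.9 grasp [ 0.5187 -0.3059  0.0432] jaw 8.1 tilt [-0.002  0.027] | d cm [0.24 0.07 0.18] rad -0.002 q [ -3.  27.  39. 102. -21.  59.  53.] w 0.0318 F [-0.6  0.3 -1.9]
```

View pics/t4.png

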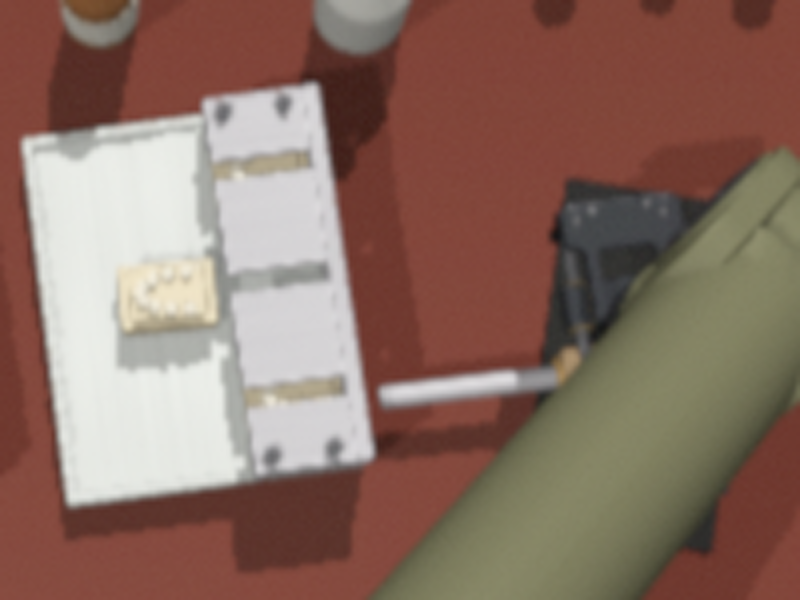

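The cast from b is clear of its pocket on the deck, and the rod tip is behind hole a at crop (383,395).

Run:
```python
from chk import *
t=lambda a:np.array(a)/4+[280,120]
for u in ((383,395),(515,380)): P=ray(T,t(u),.041); print("rod",P.round(4),mf(P).round(4))
P=ray(T,t((168,297)),.046); print("cast b",P,mf(P))
```

```text
rod [ 0.4969 -0.1608  0.041 ] [-0.0813 -0.0636]
rod [ 0.5077 -0.2476  0.041 ] [-0.0818 -0.1511]
cast b [ 0.56031415 -0.01848747  0.046     ] [-9.46348692e-06  6.92975977e-02]
```

>>> carry_out(
  moves=[
    [0.4,0,0.2,0],
    [0,0,0,0],
    [-0.2,1.5,0,0],
    [0,0,0,0],
  ],
)

```text
time_s: 12.35
tool_pos: [0.5271, -0.2916, 0.2095]
tool_rot: [165.2, 88.5, 83.6]
force: [0.0, 0.9, -2.1]
grip_width: 0.0319
```

```bash
python3 pr.py -.076 -.112 .045
```

```text
t 12.35 grasp [ 0.5276 -0.2873  0.046 ] jaw 8.4 tilt [0.003 0.027] | d cm [-1.91  7.92 -0.1 ] rad -0.007 q [ -4.  26.  39. 103. -21.  58.  51.] w 0.0319 F [ 0.   0.9 -2.1]
```

>>> carry_out(
  moves=[
    [-0.6,0,0,0],
    [0,0,0,0],
    [0,0,0,0],
  ],
)

```text
time_s: 12.65
tool_pos: [0.5212, -0.2905, 0.2094]
tool_rot: [165.2, 88.5, 83.8]
force: [-0.5, 0.1, -2.2]
grip_width: 0.0322
```

```bash
python3 pr.py -.076 -.112 .045
```

```text
t 12.65 grasp [ 0.5217 -0.2862  0.046 ] jaw 8.5 tilt [0.003 0.026] | d cm [-1.33  7.81 -0.1 ] rad -0.009 q [ -5.  26.  39. 104. -20.  58.  51.] w 0.0322 F [-0.5  0.1 -2.2]
```

>>> carry_out(
  moves=[
    [-0.2,1.5,0,-0.009],
    [-0.2,1.5,0,0],
    [-0.2,1.5,0,0],
    [-0.2,1.5,0,0],
    [-0.2,1.5,0,0],
    [0,0,0,0],
  ],
)

```text
time_s: 13.25
tool_pos: [0.5089, -0.2257, 0.2126]
tool_rot: [111.4, 89.4, 28.8]
force: [0.5, 0.0, -2.9]
grip_width: 0.0316
```

```bash
python3 pr.py -.076 -.112 .045
```

```text
t 13.25 grasp [ 0.5106 -0.2248  0.0491] jaw 7.4 tilt [0.01  0.005] | d cm [-0.21  1.67 -0.41] rad 0.01 q [-13.  20.  40. 110. -17.  55.  42.] w 0.0316 F [ 0.5  0.  -2.9]
```

>>> carry_out(
  moves=[
    [-0.1,1,0,0.01],
    [-0.1,1,0,0],
    [0,0,0,0],
  ],
)

```text
time_s: 13.55
tool_pos: [0.5068, -0.2062, 0.2129]
tool_rot: [101.4, 89.3, 19.3]
force: [0.7, -0.6, -2.0]
grip_width: 0.0316
```

```bash
python3 pr.py -.076 -.112 .045
cat > casts.py <<'E'
from chk import *
def blobs(show=True):
    im=viewer.read_camera("top"); a=im.astype(int)
    m=((a[...,0]>150)&(a[...,0]-a[...,2]>25)&(a[...,0]-a[...,1]<60)).astype(np.uint8)
    m=cv2.morphologyEx(m,cv2.MORPH_CLOSE,np.ones((3,3)))
    n,l,s,c=cv2.connectedComponentsWithStats(m)
    for i in range(1,n):
        if s[i,4]>60 and c[i][0]>150 and c[i][0]<470:
            r=cv2.minAreaRect(np.argwhere(l==i)[:,::-1].astype(np.float32)); P=ray(T,c[i],.046); P2=ray(T,c[i],.080)
            print("px",c[i].round(1),"n",s[i,4],"deck",P[:2].round(4),"mould",mf(P).round(4),"plate",P2[:2].round(4),"rect",np.round(r[1],1),round(r[2],1))
if __name__=="__main__": blobs()
E
python3 casts.py
```

```text
t 13.55 grasp [ 0.5086 -0.2055  0.0494] jaw 7.9 tilt [0.011 0.004] | d cm [-0.02 -0.26 -0.44] rad 0.001 q [-15.  19.  40. 111. -15.  55.  40.] w 0.0316 F [ 0.7 -0.6 -2. ]
px [321.8 193.7] n 386 deck [ 0.5618 -0.0179] mould [0.0016 0.0697] plate [ 0.5561 -0.0183] rect [16.4 24.1] 85.2
px [324.7 221.8] n 400 deck [ 0.487  -0.0264] mould [-0.0737  0.0709] plate [ 0.4832 -0.0266] rect [16.4 24.3] 85.6
px [435.6 289.1] n 230 deck [ 0.3166 -0.3118] mould [-0.2796 -0.19  ] plate [ 0.3173 -0.3044] rect [24.3  9.7] 41.6
```

>>> carry_out(
  moves=[
    [0.3,-2.3,-0.1,0],
    [0.3,-2.3,0,0],
    [0.3,-2.3,0,0],
    [0.3,-2.3,0,0],
    [0.2,-1.8,0,0],
    [0,0,0,0],
    [2.5,0.3,0,0],
    [3,0.4,0,0],
    [3,0.4,0,0],
    [3,0.4,0,0],
    [2.5,0.3,0,0],
    [0,0,0,0],
  ],
)

```text
time_s: 14.8
tool_pos: [0.665, -0.2979, 0.2092]
tool_rot: [138.0, 89.3, 56.0]
force: [0.6, 0.6, -2.3]
grip_width: 0.0316
```

```bash
python3 pr.py .076 -.21 .047
```

```text
t 14.8 grasp [ 0.6662 -0.2963  0.0457] jaw 7.9 tilt [0.007 0.01 ] | d cm [0.57 1.07 0.13] rad 0.001 q [ -2.  40.  36.  83. -25.  65.  46.] w 0.0316 F [ 0.6  0.6 -2.3]
```

>>> carry_out(
  moves=[
    [0.7,1,0.3,0],
    [0,0,0,0],
    [0,0,0,0],
  ],
)

```text
time_s: 15.1
tool_pos: [0.6715, -0.2855, 0.2111]
tool_rot: [156.1, 89.3, 74.1]
force: [-0.6, -0.4, -3.0]
grip_width: 0.032
```

```bash
python3 pr.py .078 -.112 .05
```

```text
t 15.1 grasp [ 0.6721 -0.2836  0.0476] jaw 8.0 tilt [0.003 0.012] | d cm [-1.09  9.54  0.24] rad 0.0 q [ -3.  40.  36.  82. -25.  66.  45.] w 0.032 F [-0.6 -0.4 -3. ]
```

>>> carry_out(
  moves=[
    [0,1.5,0.2,0],
    [-0.2,1.5,0,0],
    [0,0,0,0],
  ],
)

```text
time_s: 15.4
tool_pos: [0.6677, -0.2549, 0.214]
tool_rot: [152.1, 89.4, 69.9]
force: [-0.5, 0.4, -2.3]
grip_width: 0.0316
```

```bash
python3 pr.py .078 -.112 .05
```

```text
t 15.4 grasp [ 0.6683 -0.2532  0.0505] jaw 7.8 tilt [0.004 0.01 ] | d cm [-0.72  6.5  -0.05] rad 0.003 q [ -6.  38.  36.  85. -24.  65.  43.] w 0.0316 F [-0.5  0.4 -2.3]
```

>>> carry_out(
  moves=[
    [-0.15,1.5,0,0],
    [-0.2,1.5,0,0],
    [-0.2,1.5,0,0],
    [0,0,0,0],
  ],
)

```text
time_s: 15.8
tool_pos: [0.6601, -0.2131, 0.2165]
tool_rot: [87.8, 89.6, 5.4]
force: [0.4, 1.8, -2.3]
grip_width: 0.0315
```

```bash
python3 pr.py .078 -.112 .05; python3 casts.py
```

```text
t 15.8 grasp [ 0.6614 -0.213   0.053 ] jaw 7.5 tilt [0.008 0.001] | d cm [-0.03  2.49 -0.3 ] rad 0.008 q [-11.  36.  37.  89. -23.  63.  39.] w 0.0315 F [ 0.4  1.8 -2.3]
px [324.8 164.9] n 284 deck [ 0.64   -0.0253] mould [0.0781 0.0523] plate [ 0.6322 -0.0254] rect [16.1 23.4] 82.9
px [321.8 193.7] n 388 deck [ 0.5618 -0.0179] mould [0.0016 0.0697] plate [ 0.5561 -0.0182] rect [16.5 24.2] 85.2
px [350.  221.6] n 97 deck [ 0.4882 -0.0929] mould [-0.0812  0.0049] plate [ 0.4843 -0.0913] rect [ 4.4 26.9] 33.7
px [319.1 220.6] n 195 deck [ 0.4899 -0.0116] mould [-0.069   0.0853] plate [ 0.486  -0.0121] rect [17. 17.] 90.0
px [435.6 289.3] n 237 deck [ 0.3162 -0.312 ] mould [-0.2801 -0.1901] plate [ 0.3169 -0.3047] rect [24.3 10. ] 42.5
px [300.4 293.5] n 176 deck [0.3009 0.0345] mould [-0.2504  0.1554] plate [0.302  0.0327] rect [ 5.7 34.5] 41.6
```

>>> carry_out(
  moves=[
    [0,1.3,-0.1,0.008],
    [-0.1,1.3,0,0],
    [0,0.2,0,0],
    [0,0,0,0],
  ],
)

```text
time_s: 16.25
tool_pos: [0.6585, -0.1855, 0.2156]
tool_rot: [69.9, 89.6, -12.2]
force: [-0.2, -0.7, -1.6]
grip_width: 0.0319
```

```bash
python3 pr.py .078 -.112 .05; python3 casts.py | grep -v "n 2[0-3]"
```

```text
t 16.25 grasp [ 0.6597 -0.1857  0.0521] jaw 7.9 tilt [ 0.008 -0.002] | d cm [ 0.14 -0.24 -0.21] rad 0.001 q [-13.  35.  37.  90. -23.  62.  37.] w 0.0319 F [-0.2 -0.7 -1.6]
px [410.5 106.8] n 103 deck [ 0.8037 -0.2568] mould [ 0.2104 -0.1985] plate [ 0.7915 -0.2509] rect [22.3  4.9] 29.1
px [318.1 165.4] n 380 deck [ 0.6385 -0.0072] mould [0.079  0.0704] plate [ 0.6307 -0.0078] rect [16.2 23.7] 86.6
px [321.2 193.4] n 363 deck [ 0.5626 -0.0162] mould [0.0026 0.0712] plate [ 0.5568 -0.0167] rect [17. 23.] 90.0
px [342.1 219.7] n 163 deck [ 0.493 -0.072] mould [-0.0736  0.025 ] plate [ 0.4891 -0.0709] rect [ 5.  40.6] 31.0
px [291.5 298.7] n 183 deck [0.2874 0.0569] mould [-0.2608  0.1794] plate [0.2889 0.0546] rect [ 5.8 36.5] 38.7
```

>>> carry_out(
  moves=[
    [0.3,-2.3,0,0],
    [0.3,-2.3,0,0],
    [0.3,-2.3,0,0],
    [0.3,-2.3,0,0],
    [0.3,-2.3,0,0],
    [0,0,3,0],
    [-1,0,3,-0.14],
    [-2,-0.5,3,-0.14],
    [-2,-0.5,0,-0.14],
    [-2,-0.5,0,-0.14],
    [-2,-0.5,0,-0.14],
    [-2,0,0,-0.14],
  ],
)

```text
time_s: 17.5
tool_pos: [0.5613, -0.3253, 0.3053]
tool_rot: [137.3, 89.5, 5.3]
force: [-0.9, -0.5, -1.3]
grip_width: 0.0316
```

>>> carry_out(
  moves=[
    [-2,0,0,-0.14],
    [-2,0,0,-0.14],
    [-2,0,0,-0.14],
    [0,0,0,-0.14],
    [0,0,0,-0.14],
    [0,0,0,-0.14],
    [0,0,0,0],
  ],
)

```text
time_s: 18.2
tool_pos: [0.4937, -0.3277, 0.3059]
tool_rot: [169.4, 89.4, -13.3]
force: [-0.2, 0.7, -2.8]
grip_width: 0.0316
```

```bash
python3 mv.py .486 -.340 .03 -92; python3 casts.py
```

```text
t 18.2 grasp [ 0.4952 -0.328   0.1424] jaw -92.7 tilt [ 0.009 -0.002] | d cm [ -0.92  -1.2  -11.24] rad 0.012 q [-21.  27.  66. 101. -27.  69. -40.] w 0.0316 F [-0.2  0.7 -2.8]
px [318.1 165.1] n 374 deck [ 0.6393 -0.0072] mould [0.0798 0.0703] plate [ 0.6315 -0.0078] rect [16.  23.7] 85.6
px [321.8 193.7] n 385 deck [ 0.5619 -0.0179] mould [0.0016 0.0696] plate [ 0.5561 -0.0183] rect [16.4 24.1] 85.6
px [324.7 221.7] n 400 deck [ 0.4871 -0.0263] mould [-0.0736  0.071 ] plate [ 0.4833 -0.0265] rect [16.5 24.3] 85.9
px [376.1 285.7] n 293 deck [ 0.3233 -0.1599] mould [-0.2533 -0.0402] plate [ 0.3238 -0.1565] rect [ 6.6 67.4] 49.4
px [304.6 343.2] n 519 deck [0.1775 0.0217] mould [-0.3744  0.1587] plate [0.1819 0.0202] rect [10.9 85.4] 55.1
```

>>> carry_out(
  moves=[
    [-0.5,-0.6,-3,0],
    [-0.4,-0.6,-3,0],
    [0,0,-3,0],
    [0,0,-1,0],
    [0,0,0,0],
  ],
)

```text
time_s: 18.75
tool_pos: [0.4858, -0.3403, 0.2046]
tool_rot: [172.6, 89.2, -8.9]
force: [0.4, -0.7, -1.7]
grip_width: 0.032
```

```bash
python3 mv.py .486 -.340 .027 -92
```

```text
t 18.75 grasp [ 0.488  -0.3407  0.0411] jaw -91.5 tilt [ 0.014 -0.002] | d cm [-0.2   0.07 -1.41] rad -0.009 q [-14.  33.  59. 105. -34.  60. -33.] w 0.032 F [ 0.4 -0.7 -1.7]
```

>>> carry_out(
  moves=[
    [0,0,-0.7,0],
    [0,0,-0.4,0],
    [0,0,0,0],
    [0,0,0,0],
  ],
)

```text
time_s: 19.15
tool_pos: [0.4875, -0.3412, 0.1965]
tool_rot: [168.2, 88.9, -13.1]
force: [-0.7, -1.1, -2.4]
grip_width: 0.0316
```

```bash
python3 mv.py .486 -.340 .027 -92
```

```text
t 19.15 grasp [ 0.4906 -0.3419  0.033 ] jaw -91.3 tilt [ 0.019 -0.004] | d cm [-0.46  0.19 -0.6 ] rad -0.013 q [-13.  34.  58. 105. -34.  59. -32.] w 0.0316 F [-0.7 -1.1 -2.4]
```

>>> carry_out(
  moves=[
    [0,0,-0.5,0],
    [0,0,-0.3,0],
    [0,0,0,0],
  ],
)

```text
time_s: 19.45
tool_pos: [0.4881, -0.3416, 0.1901]
tool_rot: [169.0, 88.7, -12.2]
force: [-0.1, 0.2, -0.7]
grip_width: 0.0316
```

>>> carry_out(
  moves=[
    [0,0,0,0],
    [0,0,0,0],
    [0,0,0,0],
    [0,0,0,0],
    [0,0,0,0],
    [0,0,0,0],
  ],
  hand=7,
)

```text
time_s: 20.05
tool_pos: [0.4887, -0.3422, 0.1908]
tool_rot: [166.1, 88.6, -15.2]
force: [0.8, -0.0, -0.9]
grip_width: 0.0676
```

>>> carry_out(
  moves=[
    [0,0,3,0],
    [0,0,5,0],
    [0,0,5,0],
    [0,0,4,0.1],
    [0,2,0,0.15],
    [0,5,0,0.15],
    [0,5,0,0.15],
    [0,5,0,0.15],
    [0,5,0,0.15],
    [0,5,0,0.15],
    [0,4,0,0.15],
    [0,0,0,0.15],
  ],
  hand=6,
)

```text
time_s: 21.25
tool_pos: [0.4817, -0.0263, 0.3679]
tool_rot: [147.9, 88.2, 42.0]
force: [0.3, -0.4, -0.2]
grip_width: 0.0597
```

```bash
python3 mv.py .5619 -.0179 .15 7.5
python3 - <<'E'
from h import *
snap("top","t5",(150,90,480,270),2.4)
E
```

```text
t 21.25 grasp [ 0.4855 -0.023   0.2045] jaw -16.0 tilt [0.023 0.021] | d cm [ 7.64  0.51 -5.45] rad 0.41 q [-56.  -5.  55. 111.   3.  70. -18.] w 0.0597 F [ 0.3 -0.4 -0.2]
```

View pics/t5.png

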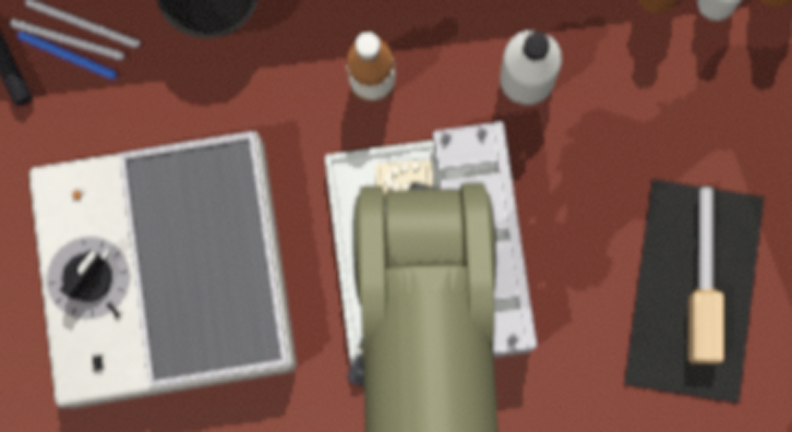

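>>> carry_out(
  moves=[
    [0,0,0,0.14],
    [0,0,-1,0.14],
    [0,0,-3,0.13],
    [0,0,-3,0],
    [0,0,-2,0],
    [0,0,0,0],
  ],
)

```text
time_s: 21.9
tool_pos: [0.4817, -0.0345, 0.2768]
tool_rot: [139.9, 88.1, 56.7]
force: [0.3, -0.3, -0.8]
grip_width: 0.0598
```

```bash
python3 mv.py .4871 -.0265 .0435 7.5
```

```text
t 21.9 grasp [ 0.4848 -0.0299  0.1134] jaw 6.8 tilt [0.019 0.028] | d cm [ 0.23  0.34 -6.99] rad 0.012 q [-56.   5.  61. 117.  -7.  60.  15.] w 0.0598 F [ 0.3 -0.3 -0.8]
```

>>> carry_out(
  moves=[
    [0.1,0.3,-2,0.012],
    [0,0,-2,0],
    [0,0,-1.5,0],
    [0,0,0,0],
  ],
)

```text
time_s: 22.3
tool_pos: [0.4847, -0.0346, 0.224]
tool_rot: [133.9, 87.9, 50.7]
force: [0.3, -0.2, 0.3]
grip_width: 0.06
```

```bash
python3 mv.py .4855 -.0265 .0435 7.5
```

```text
t 22.3 grasp [ 0.4884 -0.03    0.0607] jaw 6.8 tilt [0.023 0.028] | d cm [-0.29  0.35 -1.72] rad 0.013 q [-52.  13.  59. 119. -16.  54.  22.] w 0.06 F [ 0.3 -0.2  0.3]
```

>>> carry_out(
  moves=[
    [-0.4,0.3,-0.6,0.013],
    [0,0,-0.8,0],
    [0,0,0,0],
  ],
)

```text
time_s: 22.6
tool_pos: [0.4818, -0.0322, 0.2121]
tool_rot: [130.4, 87.7, 47.8]
force: [0.3, -0.0, -0.5]
grip_width: 0.06
```

```bash
python3 mv.py .4855 -.0265 .0435 7.5
```

```text
t 22.6 grasp [ 0.4863 -0.0273  0.0488] jaw 7.4 tilt [0.027 0.03 ] | d cm [-0.08  0.08 -0.53] rad 0.002 q [-51.  14.  58. 120. -17.  52.  24.] w 0.06 F [ 0.3 -0.  -0.5]
```

>>> carry_out(
  moves=[
    [0,0,-0.4,0],
    [0,0,0,0],
    [0,0,0,0],
    [0,0,0,0],
    [0,0,0,0],
    [0,0,0,0],
  ],
  hand=3.5,
  force=30,
)

```text
time_s: 23.2
tool_pos: [0.4825, -0.0321, 0.209]
tool_rot: [129.0, 87.5, 46.4]
force: [-0.4, -0.0, -1.0]
grip_width: 0.0442
```

>>> carry_out(
  moves=[
    [0,0,3,0],
    [0,0,3,0],
    [0,0,3,0],
    [0,4,0.5,0],
    [0,4,0,0],
    [0,4,0,0],
    [0,4,0,0],
    [0,3,0,0],
    [0,0,0,0],
  ],
)

```text
time_s: 24.1
tool_pos: [0.4791, 0.1624, 0.3069]
tool_rot: [134.8, 87.6, 51.8]
force: [-0.1, -0.8, -1.4]
grip_width: 0.0443
```

```bash
python3 mv.py .4730 .2021 .082 9
```

```text
t 24.1 grasp [0.4833 0.1678 0.1436] jaw 7.0 tilt [0.026 0.033] | d cm [-1.03  3.43 -6.16] rad 0.036 q [-71.   5.  52. 113.  -6.  62.  -9.] w 0.0443 F [-0.1 -0.8 -1.4]
```

>>> carry_out(
  moves=[
    [-0.5,2,0,0.036],
    [-0.5,1.4,0,0],
    [0,0,-2,0],
    [0,0,-2,0],
    [0,0,0,0],
  ],
)

```text
time_s: 24.6
tool_pos: [0.4676, 0.1978, 0.2653]
tool_rot: [135.8, 87.7, 55.1]
force: [-0.2, -1.5, -1.9]
grip_width: 0.0443
```

```bash
python3 mv.py .4730 .2021 .080 9
```

```text
t 24.6 grasp [0.4713 0.2032 0.102 ] jaw 9.3 tilt [0.023 0.033] | d cm [ 0.17 -0.11 -2.2 ] rad -0.005 q [-72.   9.  50. 115. -10.  58.  -8.] w 0.0443 F [-0.2 -1.5 -1.9]
```

>>> carry_out(
  moves=[
    [0.15,-0.1,-1,0],
    [0,0,-0.8,0],
    [0,0,-0.4,0],
    [0,0,0,0],
  ],
)

```text
time_s: 25.0
tool_pos: [0.47, 0.1959, 0.2432]
tool_rot: [135.1, 87.6, 54.3]
force: [0.4, 0.2, -1.4]
grip_width: 0.0437
```

```bash
python3 mv.py .4730 .2021 .080 9
```

```text
t 25.0 grasp [0.474  0.2014 0.0799] jaw 9.2 tilt [0.024 0.034] | d cm [-0.1   0.07  0.01] rad -0.004 q [-70.  12.  50. 116. -12.  55.  -5.] w 0.0437 F [ 0.4  0.2 -1.4]
```

>>> carry_out(
  moves=[
    [0,0,-0.2,0],
    [0,0,0,0],
    [0,0,0,0],
  ],
)

```text
time_s: 25.3
tool_pos: [0.4713, 0.1958, 0.2441]
tool_rot: [136.5, 87.5, 55.7]
force: [-1.0, 0.8, -1.8]
grip_width: 0.0444
```

>>> carry_out(
  moves=[
    [0,0,0,0],
    [0,0,0,0],
    [0,0,0,0],
    [0,0,0,0],
    [0,0,2,0],
    [0,0,4,0],
    [0,0,4,0],
    [2,-4,0,0],
    [2,-4,0,0],
    [2,-4,0,0],
    [1,-4,0,0],
    [0,-3,0,0],
  ],
  hand=6,
)

```text
time_s: 26.5
tool_pos: [0.542, 0.0067, 0.3499]
tool_rot: [132.4, 87.2, 52.6]
force: [-0.2, -0.8, -0.8]
grip_width: 0.0599
```

```bash
python3 mv.py .5605 -.0185 .0445 7.5
```

```text
t 26.5 grasp [0.5469 0.0131 0.1866] jaw 10.1 tilt [0.03  0.039] | d cm [  1.36  -3.16 -14.21] rad -0.046 q [-57.  10.  60. 105. -12.  69.  17.] w 0.0599 F [-0.2 -0.8 -0.8]
```

```bash
python3 casts.py
python3 - <<'E'
from h import *
snap("wrist","w5")
E
```

```text
px [284.8 155.8] n 198 deck [0.6644 0.0828] mould [0.1163 0.1563] plate [0.6559 0.0798] rect [ 7.1 29.6] 7.1
px [317.7 154.5] n 444 deck [ 0.6685 -0.0059] mould [0.1089 0.0678] plate [ 0.6599 -0.0066] rect [37.6 30.3] 5.5
px [291.1 265.5] n 2070 deck [0.3721 0.0599] mould [-0.1765  0.1714] plate [0.3713 0.0574] rect [ 22.  216.7] 9.9
px [330.5 193.1] n 98 deck [ 0.5637 -0.041 ] mould [0.0004 0.0466] plate [ 0.5579 -0.0407] rect [16.2  6.7] 84.3
px [444.5 225. ] n 355 deck [ 0.4816 -0.3393] mould [-0.1196 -0.2386] plate [ 0.4779 -0.3312] rect [30. 11.] 90.0
px [235.8 224.3] n 455 deck [0.478 0.208] mould [-0.0523  0.3046] plate [0.4744 0.2017] rect [17.8 26. ] 83.7
px [435.6 289.2] n 234 deck [ 0.3164 -0.3119] mould [-0.2799 -0.19  ] plate [ 0.3171 -0.3045] rect [24.3  9.8] 41.6
```

View pics/w5.png

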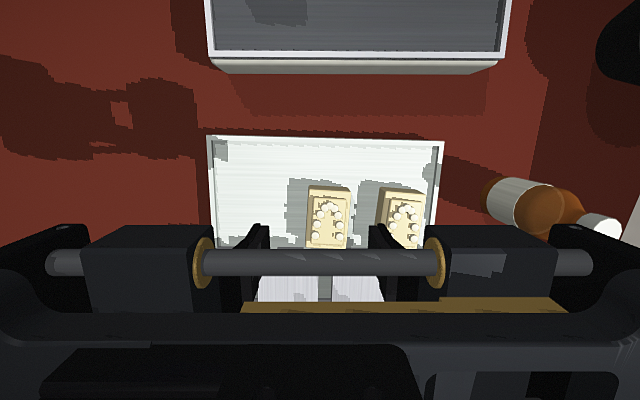

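Cast a is on the plate at the target spot, and b and c stand undisturbed on the deck. I'll fetch b next.

>>> carry_out(
  moves=[
    [0.7,-1.6,-2,-0.046],
    [0.6,-1.5,-3,0],
    [0,0,-3,0],
    [0,0,-2,0],
    [0,0,0,0],
  ],
)

```text
time_s: 27.1
tool_pos: [0.5552, -0.0261, 0.2472]
tool_rot: [133.0, 87.0, 50.2]
force: [0.2, 0.1, 0.4]
grip_width: 0.0602
```

```bash
python3 mv.py .5605 -.0185 .0445 7.5
```

```text
t 27.1 grasp [ 0.5607 -0.0194  0.0839] jaw 7.1 tilt [0.034 0.041] | d cm [-0.02  0.09 -3.94] rad 0.007 q [-47.  21.  56. 109. -24.  59.  27.] w 0.0602 F [0.2 0.1 0.4]
```

>>> carry_out(
  moves=[
    [-0.1,0,-1.3,0.007],
    [-0.1,0,-1.3,0],
    [0,0,-1,0],
    [0,0,0,0],
  ],
)

```text
time_s: 27.5
tool_pos: [0.554, -0.0238, 0.2104]
tool_rot: [132.0, 86.8, 49.8]
force: [0.1, -0.6, 0.4]
grip_width: 0.0601
```

```bash
python3 mv.py .5605 -.0185 .0445 7.5
```

```text
t 27.5 grasp [ 0.5599 -0.0168  0.0472] jaw 7.7 tilt [0.036 0.043] | d cm [ 0.06 -0.17 -0.27] rad -0.004 q [-45.  24.  54. 111. -27.  55.  30.] w 0.0601 F [ 0.1 -0.6  0.4]
```

>>> carry_out(
  moves=[
    [0,-0.2,-0.3,0],
    [0,0,0,0],
    [0,0,0,0],
    [0,0,0,0],
    [0,0,0,0],
    [0,0,0,0],
  ],
  hand=3.5,
)

```text
time_s: 28.1
tool_pos: [0.5546, -0.0259, 0.2084]
tool_rot: [130.7, 86.7, 48.5]
force: [-0.9, -0.6, -1.8]
grip_width: 0.0441
```

```bash
python3 mv.py .5485 .2139 .0795 9
```

```text
t 28.1 grasp [ 0.5609 -0.0188  0.0452] jaw 7.7 tilt [0.039 0.044] | d cm [-1.24 23.27  3.43] rad 0.022 q [-44.  24.  54. 111. -27.  55.  30.] w 0.0441 F [-0.9 -0.6 -1.8]
```

>>> carry_out(
  moves=[
    [0,0,3,0],
    [0,0,3,0],
    [0,0,3,0],
    [0,4,0.5,0.02],
    [0,4,0,0],
    [0,4,0,0],
    [0,4,0,0],
    [-0.5,4,0,0],
    [-0.5,2,0,0],
    [0,0,0,0],
  ],
)

```text
time_s: 29.1
tool_pos: [0.5402, 0.1993, 0.3068]
tool_rot: [133.1, 86.7, 51.7]
force: [-0.6, -0.5, -1.0]
grip_width: 0.0436
```

```bash
python3 mv.py .5485 .2139 .0795 9
```

```text
t 29.1 grasp [0.546  0.2066 0.1435] jaw 8.5 tilt [0.035 0.045] | d cm [ 0.25  0.73 -6.4 ] rad 0.008 q [-69.  18.  55. 104. -18.  64.   1.] w 0.0436 F [-0.6 -0.5 -1. ]
```

>>> carry_out(
  moves=[
    [0.2,0.7,-2,0.008],
    [0,0,-2,0],
    [0,0,-1.3,0],
    [0,0,0,0],
  ],
)

```text
time_s: 29.5
tool_pos: [0.5427, 0.2034, 0.2525]
tool_rot: [131.6, 86.8, 50.6]
force: [0.4, -0.1, -2.4]
grip_width: 0.0438
```

```bash
python3 mv.py .5485 .2139 .0795 9
```

```text
t 29.5 grasp [0.5485 0.2106 0.0892] jaw 8.9 tilt [0.036 0.044] | d cm [-0.    0.33 -0.97] rad 0.001 q [-66.  22.  52. 106. -23.  59.   4.] w 0.0438 F [ 0.4 -0.1 -2.4]
```

>>> carry_out(
  moves=[
    [0,0.3,-0.6,0],
    [0,0,-0.5,0],
    [0,0,-0.2,0],
    [0,0,0,0],
  ],
)

```text
time_s: 29.9
tool_pos: [0.5445, 0.2045, 0.243]
tool_rot: [132.6, 86.6, 51.3]
force: [-0.5, 0.8, -2.2]
grip_width: 0.0444
```

```bash
python3 mv.py .5485 .2139 .0795 9
```

```text
t 29.9 grasp [0.5506 0.2121 0.0798] jaw 8.7 tilt [0.037 0.047] | d cm [-0.21  0.18 -0.03] rad 0.005 q [-65.  23.  51. 106. -24.  58.   5.] w 0.0444 F [-0.5  0.8 -2.2]
```

>>> carry_out(
  moves=[
    [0,0,-0.3,0],
  ],
)

```text
time_s: 30.0
tool_pos: [0.5452, 0.2043, 0.242]
tool_rot: [133.0, 86.5, 51.8]
force: [-8.8, -2.7, 26.3]
grip_width: 0.0441
```

>>> carry_out(
  moves=[
    [0,0,0,0],
    [0,0,0,0],
    [0,0,0,0],
    [0,0,0,0],
    [0,0,2,0],
    [0,0,4,0],
    [0,0,4,0],
    [2,-4,0,0],
    [2,-5,0,0],
    [2,-5,0,0],
    [2,-4,0,0],
    [1,-3,0,0],
  ],
  hand=6,
)

```text
time_s: 31.2
tool_pos: [0.635, 0.0004, 0.3459]
tool_rot: [132.0, 86.2, 52.0]
force: [-0.2, 0.6, 0.2]
grip_width: 0.0598
```

```bash
python3 mv.py .637 -.0085 .0445 7.5; python3 casts.py | grep -v "n [23]"
```

```text
t 31.2 grasp [0.6417 0.009  0.1828] jaw 10.0 tilt [0.041 0.053] | d cm [ -0.47  -1.75 -13.83] rad -0.043 q [-44.  25.  55.  93. -25.  72.  26.] w 0.0598 F [-0.2  0.6  0.2]
px [291.7  99.9] n 176 deck [0.822  0.0673] mould [0.2706 0.1205] plate [0.8094 0.0647] rect [ 6.3 28.5] 18.4
px [315.   96.9] n 172 deck [0.8308 0.0035] mould [0.271  0.0561] plate [0.8179 0.0026] rect [25.3  7. ] 17.4
px [331.9 112.3] n 163 deck [ 0.787  -0.0431] mould [0.2216 0.0155] plate [ 0.7753 -0.0428] rect [ 6.  27.8] 18.4
px [280.6 196.3] n 1418 deck [0.5539 0.0914] mould [0.0078 0.1791] plate [0.5483 0.0882] rect [ 17.7 200.6] 20.1
px [232.4 195. ] n 435 deck [0.5562 0.22  ] mould [0.0268 0.3063] plate [0.5506 0.2134] rect [17.3 26. ] 82.2
px [234.9 223.9] n 416 deck [0.479  0.2104] mould [-0.051   0.3068] plate [0.4755 0.204 ] rect [17.2 26.1] 82.4
```

>>> carry_out(
  moves=[
    [-0.3,-1,-2,-0.043],
    [-0.2,-0.8,-3,0],
    [0,0,-3,0],
    [0,0,-2,0],
    [0,0,0,0],
  ],
)

```text
time_s: 31.75
tool_pos: [0.6299, -0.0296, 0.2432]
tool_rot: [124.9, 86.3, 41.5]
force: [-0.3, -0.1, 0.3]
grip_width: 0.0601
```

```bash
python3 mv.py .637 -.0085 .0445 7.5
```

```text
t 31.75 grasp [ 0.6378 -0.0226  0.0801] jaw 6.5 tilt [0.048 0.042] | d cm [-0.08  1.41 -3.56] rad 0.017 q [-40.  31.  53.  99. -31.  62.  30.] w 0.0601 F [-0.3 -0.1  0.3]
```

>>> carry_out(
  moves=[
    [-0.1,1.4,-1,0.017],
    [-0.1,0,-1.3,0],
    [0,0,-1,0],
    [0,0,0,0],
  ],
)

```text
time_s: 32.15
tool_pos: [0.6288, -0.0123, 0.2098]
tool_rot: [123.9, 86.2, 41.7]
force: [0.1, 1.2, 0.5]
grip_width: 0.0604
```

```bash
python3 mv.py .637 -.0085 .0445 7.5
```

```text
t 32.15 grasp [ 0.6369 -0.005   0.0467] jaw 7.8 tilt [0.05  0.044] | d cm [ 0.01 -0.35 -0.22] rad -0.005 q [-40.  32.  50. 101. -32.  59.  31.] w 0.0604 F [0.1 1.2 0.5]
```

>>> carry_out(
  moves=[
    [0,-0.3,-0.3,0],
    [0,0,0,0],
    [0,0,0,0],
    [0,0,0,0],
    [0,0,0,0],
    [0,0,0,0],
  ],
  hand=3.5,
)

```text
time_s: 32.75
tool_pos: [0.6294, -0.0163, 0.208]
tool_rot: [122.5, 86.1, 40.2]
force: [0.9, 0.1, -1.9]
grip_width: 0.0447
```

```bash
python3 mv.py .6236 .2257 .0795 9
```

```text
t 32.75 grasp [ 0.638  -0.0091  0.0449] jaw 7.7 tilt [0.052 0.044] | d cm [-1.44 23.48  3.46] rad 0.022 q [-39.  33.  50. 101. -33.  59.  31.] w 0.0447 F [ 0.9  0.1 -1.9]
```

>>> carry_out(
  moves=[
    [0,0,3,0],
    [0,0,3,0],
    [0,0,3,0],
    [0,4,0.5,0.02],
    [0,4,0,0],
    [0,4,0,0],
    [0,4,0,0],
    [-0.5,4,0,0],
    [-0.5,2,0,0],
    [0,0,0,0],
  ],
)

```text
time_s: 33.75
tool_pos: [0.6155, 0.2084, 0.307]
tool_rot: [122.9, 86.1, 41.5]
force: [-0.3, -0.2, -0.9]
grip_width: 0.0446
```

```bash
python3 mv.py .6236 .2257 .0795 9
```

```text
t 33.75 grasp [0.6238 0.2157 0.1439] jaw 8.5 tilt [0.051 0.045] | d cm [-0.02  1.   -6.44] rad 0.009 q [-61.  28.  53.  93. -26.  67.   7.] w 0.0446 F [-0.3 -0.2 -0.9]
```

>>> carry_out(
  moves=[
    [0,1,-2,0.009],
    [0,0,-2,0],
    [0,0,-1.3,0],
    [0,0,0,0],
  ],
)

```text
time_s: 34.15
tool_pos: [0.6155, 0.2158, 0.2489]
tool_rot: [122.0, 86.2, 40.9]
force: [-0.5, 0.5, -1.6]
grip_width: 0.0443
```

```bash
python3 mv.py .6236 .2257 .0795 9
```

```text
t 34.15 grasp [0.6236 0.2228 0.0858] jaw 8.9 tilt [0.05  0.043] | d cm [ 0.    0.29 -0.63] rad 0.002 q [-59.  32.  50.  96. -29.  62.   8.] w 0.0443 F [-0.5  0.5 -1.6]
```

>>> carry_out(
  moves=[
    [0,0.3,-0.5,0],
    [0,0,-0.2,0],
    [0,0,0,0],
  ],
)

```text
time_s: 34.45
tool_pos: [0.6163, 0.2168, 0.242]
tool_rot: [122.0, 86.2, 40.7]
force: [0.3, 0.4, -1.2]
grip_width: 0.0444
```

```bash
python3 mv.py .6236 .2257 .0795 9
```

```text
t 34.45 grasp [0.6245 0.2238 0.0788] jaw 8.7 tilt [0.05  0.043] | d cm [-0.09  0.19  0.07] rad 0.006 q [-59.  32.  50.  96. -30.  62.   8.] w 0.0444 F [ 0.3  0.4 -1.2]
```

>>> carry_out(
  moves=[
    [0,0,0,0],
    [0,0,0,0],
    [0,0,0,0],
    [0,0,0,0],
    [0,0,2,0],
    [0,0,4,0],
    [0,0,4,0],
    [-3,0,0,0],
    [-4,0,0,0],
    [-3,0,0,0],
    [0,0,0,0],
  ],
  hand=6,
)

```text
time_s: 35.55
tool_pos: [0.5156, 0.2149, 0.3486]
tool_rot: [119.7, 85.9, 38.2]
force: [-0.8, 0.4, 0.1]
grip_width: 0.0603
```

```bash
python3 mv.py .526 .340 .08 9; python3 casts.py | grep -v "n [23]"
python3 - <<'E'
from h import *
m=viewer.camera_model("wrist"); print(m["K"].round(1).tolist(), m["extrinsics"].round(4).tolist())
snap("wrist","w6",(120,0,520,250),2)
E
```

```text
t 35.55 grasp [0.5249 0.2222 0.1855] jaw 8.5 tilt [0.057 0.045] | d cm [  0.11  11.78 -10.55] rad 0.008 q [-78.  12.  60. 104. -13.  66.  -6.] w 0.0603 F [-0.8  0.4  0.1]
[[286.4, 0.0, 318.5], [0.0, 286.4, 197.4], [0.0, 0.0, 1.0]] [[0.9868, 0.1483, 0.0657, -0.5658], [0.1304, -0.9662, 0.2224, 0.1349], [0.0964, -0.2109, -0.9727, 0.3344], [0.0, 0.0, 0.0, 1.0]]
```

View pics/w6.png

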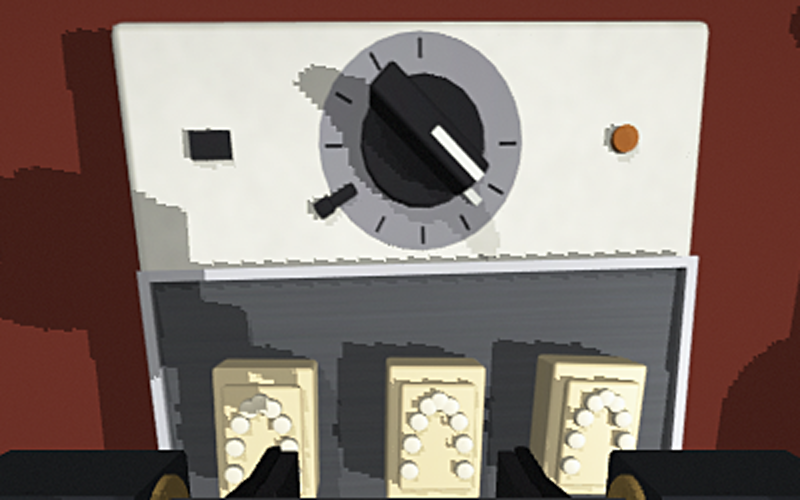

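Run:
```python
from h import *
W=viewer.camera_model("wrist")
f=lambda u,z: ray(W,np.array(u)/2+[120,0],z)[:2]
c=f((421,140.5),.0505); print("ring c",c)
k=f((423,141),.060); print("disc c",k)
a,b=f((436,130),.088),f((482,178),.088); print("line",a,b,np.degrees(np.arctan2(*(b-a)[::-1])))
n=f((475,197),.078); print("nose",n, np.linalg.norm(n-c),np.degrees(np.arctan2(*(n-c)[::-1])))
for z in (.06,.078):
  for u in ((352,191),(328,207)):
    m=f(u,z); print("mark",z,m,np.linalg.norm(m-c)*1e3,np.degrees(np.arctan2(*(m-c)[::-1])))
w=[.5485,.2139,.1564]; print(place(w,[0,.13,0]))
```

```text
ring c [0.53128171 0.3435346 ]
disc c [0.53147159 0.34148962]
line [0.53373477 0.34051839] [0.55533442 0.32565334] -34.536056332228526
nose [0.55559694 0.31931661] 0.03431823405930164 -44.88520849824972
mark 0.06 [0.50305994 0.31562874] 39.688852663183944 -135.32248418322578
mark 0.06 [0.49327246 0.30714885] 52.6177381353372 -136.25015415540156
mark 0.078 [0.50349851 0.31358113] 40.85482615844041 -132.84731497619958
mark 0.078 [0.49435723 0.30566111] 52.894409473573155 -134.27308950795066
[[0.52825079 0.34231328 0.        ]]
```

The view shows all three casts flat on the plate. The pointer line runs from (436,130) to (482,178), and the mark is at (352,191)–(328,207). The pointer stands at about -35° and the mark at about -134.5°, so the dial needs about -1.74 rad.

>>> carry_out(
  moves=[
    [0,2.5,0,0.14],
    [0,2.5,0,0.14],
    [0,2.5,0,0.14],
    [0,2.5,0,0.14],
    [0,1.5,0,0.14],
    [0,0,-1,0.11],
    [0,0,0,0],
  ],
  hand=3.2,
)

```text
time_s: 36.35
tool_pos: [0.5274, 0.3326, 0.339]
tool_rot: [110.6, 85.6, 76.9]
force: [0.7, -1.2, -1.4]
grip_width: 0.0325
```

```bash
python3 mv.py .531 .3425 .083 55
```

```text
t 36.35 grasp [0.5302 0.3449 0.176 ] jaw 56.2 tilt [0.018 0.075] | d cm [ 0.08 -0.24 -9.3 ] rad -0.021 q [-71.  20.  46.  95. -19.  69.  36.] w 0.0325 F [ 0.7 -1.2 -1.4]
```

>>> carry_out(
  moves=[
    [0,-0.2,-2.5,-0.02],
    [0,0,-2.5,0],
    [0,0,-2,0],
    [0,0,0,0],
  ],
)

```text
time_s: 36.75
tool_pos: [0.5327, 0.3286, 0.268]
tool_rot: [106.6, 85.5, 70.7]
force: [0.4, 0.5, 0.3]
grip_width: 0.0318
```

```bash
python3 mv.py .531 .3425 .083 55
```

```text
t 36.75 grasp [0.537  0.3407 0.105 ] jaw 54.1 tilt [0.026 0.074] | d cm [-0.6   0.18 -2.2 ] rad 0.016 q [-69.  25.  44.  99. -23.  61.  37.] w 0.0318 F [0.4 0.5 0.3]
```

>>> carry_out(
  moves=[
    [-0.6,0.2,-0.3,0.016],
    [0,0,-1,0],
    [0,0,-0.8,0],
    [0,0,0,0],
  ],
)

```text
time_s: 37.15
tool_pos: [0.5287, 0.3305, 0.2486]
tool_rot: [104.3, 85.3, 69.1]
force: [0.6, 0.3, -0.1]
grip_width: 0.032
```

```bash
python3 mv.py .531 .3425 .083 55
```

```text
t 37.15 grasp [0.5335 0.3429 0.0856] jaw 54.8 tilt [0.029 0.076] | d cm [-0.25 -0.04 -0.26] rad 0.004 q [-69.  26.  44. 100. -24.  59.  38.] w 0.032 F [ 0.6  0.3 -0.1]
```

>>> carry_out(
  moves=[
    [-0.2,0,-0.1,0],
    [0,0,0,0],
    [0,0,0,0],
    [0,0,0,0],
    [0,0,0,0],
  ],
  hand=0.8,
  force=20,
)

```text
time_s: 37.65
tool_pos: [0.5258, 0.3286, 0.2479]
tool_rot: [106.3, 85.6, 71.1]
force: [0.1, 0.8, -2.1]
grip_width: 0.0146
```

```bash
python3 mv.py .531 .3425 .0845 -44.5
python3 - <<'E'
import numpy as np
o=np.array([.03,.076])*16.35
for i in range(13):
    s=lambda k:np.array([[np.cos(k),-np.sin(k)],[np.sin(k),np.cos(k)]])
    a=s(-.14*i)@o;b=s(-.14*(i+1))@o;print(i,(a-b).round(2))
E
```

```text
t 37.65 grasp [0.5299 0.3404 0.0849] jaw 54.7 tilt [0.025 0.073] | d cm [ 0.11  0.21 -0.04] rad -1.732 q [-69.  25.  44. 101. -24.  59.  38.] w 0.0146 F [ 0.1  0.8 -2.1]
0 [-0.17  0.08]
1 [-0.16  0.1 ]
2 [-0.14  0.12]
3 [-0.12  0.14]
4 [-0.1   0.16]
5 [-0.08  0.17]
6 [-0.05  0.18]
7 [-0.03  0.18]
8 [-0.    0.19]
9 [0.03 0.19]
10 [0.05 0.18]
11 [0.08 0.17]
12 [0.1  0.16]
```

>>> carry_out(
  moves=[
    [-0.17,0.08,0,-0.14],
    [-0.16,0.1,0,-0.14],
    [-0.14,0.12,0,-0.14],
    [0,0,0,0],
  ],
)

```text
time_s: 38.05
tool_pos: [0.5205, 0.3311, 0.2479]
tool_rot: [107.0, 85.7, 46.9]
force: [0.5, -1.6, -1.0]
grip_width: 0.0147
```

```bash
python3 mv.py .531 .342 .0845 -44.5
```

```text
t 38.05 grasp [0.5289 0.34   0.0849] jaw 29.8 tilt [0.051 0.054] | d cm [ 0.21  0.2  -0.04] rad -1.297 q [-74.  27.  50. 102. -25.  59.  14.] w 0.0147 F [ 0.5 -1.6 -1. ]
```

Turning works with low forces; continuing.

>>> carry_out(
  moves=[
    [-0.08,0.18,0,-0.14],
    [-0.1,0.16,0,-0.14],
    [-0.08,0.17,0,-0.14],
    [-0.05,0.18,0,-0.14],
    [0,0,0,0],
  ],
)

```text
time_s: 38.55
tool_pos: [0.5165, 0.337, 0.248]
tool_rot: [107.7, 86.0, 15.4]
force: [-0.0, -1.2, -0.0]
grip_width: 0.0143
```

```bash
python3 mv.py .531 .342 .0845 -44.5
```

```text
t 38.55 grasp [0.5275 0.34   0.0849] jaw -2.4 tilt [0.067 0.018] | d cm [ 0.35  0.2  -0.04] rad -0.734 q [-81.  30.  57. 102. -28.  60. -17.] w 0.0143 F [-0.  -1.2 -0. ]
```

>>> carry_out(
  moves=[
    [0.05,0.2,0,-0.14],
    [0.05,0.2,0,-0.14],
    [0.08,0.2,0,-0.14],
    [0.1,0.18,0,-0.14],
    [0,0,0,0],
  ],
)

```text
time_s: 39.05
tool_pos: [0.5175, 0.3437, 0.2481]
tool_rot: [106.4, 86.7, -17.6]
force: [-0.5, -1.2, 0.6]
grip_width: 0.0141
```

```bash
python3 mv.py .531 .342 .0845 -44.5
```

```text
t 39.05 grasp [0.5264 0.3408 0.0848] jaw -34.0 tilt [ 0.055 -0.017] | d cm [ 0.46  0.12 -0.03] rad -0.183 q [-85.  36.  64. 100. -33.  64. -45.] w 0.0141 F [-0.5 -1.2  0.6]
```

>>> carry_out(
  moves=[
    [0.1,0.15,0,-0.12],
    [0,0.05,0,-0.07],
    [0,0,0,0],
  ],
)

```text
time_s: 39.35
tool_pos: [0.5185, 0.3452, 0.2481]
tool_rot: [106.4, 86.9, -27.6]
force: [-2.0, -1.7, 1.8]
grip_width: 0.0146
```

```bash
python3 mv.py .531 .342 .0845 -44.5
```

```text
t 39.35 grasp [0.5262 0.3411 0.0849] jaw -44.1 tilt [ 0.048 -0.025] | d cm [ 0.48  0.09 -0.04] rad -0.008 q [-86.  37.  66. 100. -34.  65. -54.] w 0.0146 F [-2.  -1.7  1.8]
```

>>> carry_out(
  moves=[
    [0,0,0,0],
    [0,0,0,0],
    [0,0,0,0],
    [0,0,2,0],
    [0,0,3,0],
    [0,0,4,0.1],
    [0,-4,1,0.14],
    [0,-4,0,0.14],
    [0,-4,0,0.14],
    [0,-2,0,0.14],
    [0,0,0,0.14],
    [0,0,0,0],
  ],
  hand=3.2,
)

```text
time_s: 40.55
tool_pos: [0.5222, 0.1984, 0.3646]
tool_rot: [114.8, 85.7, 29.1]
force: [0.2, -0.3, 0.5]
grip_width: 0.0319
```

```bash
python3 mv.py .531 .23 .1845 8
python3 - <<'E'
from h import *
snap("wrist","w7",(120,0,520,250),2)
E
```

```text
t 40.55 grasp [0.5329 0.2044 0.2015] jaw 4.3 tilt [0.066 0.037] | d cm [-0.19  2.56 -1.7 ] rad 0.064 q [-81.  12.  66. 103. -13.  68.  -8.] w 0.0319 F [ 0.2 -0.3  0.5]
```

View pics/w7.png

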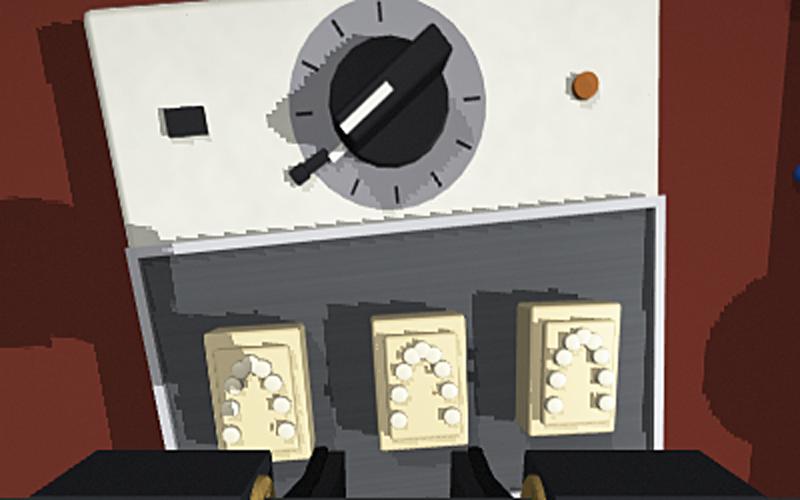

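The nose at (336,157) points at the mark's stem (328,158)–(298,177). I'll check the angles and the punch.

```bash
python3 - <<'E'
from h import *
W=viewer.camera_model("wrist")
f=lambda u,z: ray(W,np.array(u)/2+[120,0],z)[:2]
ang=lambda v:np.degrees(np.arctan2(v[1],v[0])).round(1)
c=f((388,104),.0505);d=f((389,102),.06);print(c,d)
a,b=f((388,88),.088),f((345,128),.088); print("line",a,b,ang(b-a))
n=f((336,157),.07);print("nose",n,ang(n-d),ang(n-c))
for z in (.06,.07,.078):
  m=f((326,160),z);m2=f((298,177),z);print(z,m,ang(m-d),ang(m-c),ang(m2-d),"mark own dir",ang(m2-m))
E
python3 casts.py | grep -E "px \[(2[23]|4[34])"
```

```text
[0.53023759 0.3425318 ] [0.53028955 0.34105167]
line [0.52843615 0.33926158] [0.51154697 0.32237403] -135.0
nose [0.50760625 0.31363107] -129.6 -128.1
0.06 [0.50260602 0.31355058] -135.2 -133.6 -138.2 mark own dir -146.0
0.07 [0.50318643 0.31198443] -133.0 -131.5 -136.5 mark own dir -146.0
0.078 [0.50365076 0.3107315 ] -131.3 -129.9 -135.1 mark own dir -146.0
px [239.2 166. ] n 91 deck [0.6354 0.2049] mould [0.1034 0.2811] plate [0.6277 0.1987] rect [17.  6.] 90.0
px [444.5 224.9] n 349 deck [ 0.482  -0.3394] mould [-0.1192 -0.2387] plate [ 0.4784 -0.3313] rect [29. 11.] 90.0
px [435.6 289.2] n 233 deck [ 0.3164 -0.3119] mould [-0.2798 -0.19  ] plate [ 0.3171 -0.3045] rect [24.3  9.7] 41.6
```

>>> carry_out(
  moves=[
    [0,3,0,0.06],
    [0,3,0,0],
    [0,0,-1,0],
    [0,0,0,0],
  ],
)

```text
time_s: 41.05
tool_pos: [0.5222, 0.2632, 0.3548]
tool_rot: [112.6, 85.6, 29.9]
force: [-0.0, -0.7, -0.2]
grip_width: 0.0319
```

Run:
```python
from h import *
W=viewer.camera_model("wrist")
uv=pix(W,[.5303,.342,.06])[0].astype(int); print(uv)
x0,y0=max(uv[0]-75,0),max(uv[1]-60,0)
snap("wrist","w8",(int(x0),int(y0),int(x0+150),int(y0+115)),5); print(x0,y0)
np.save("W8.npy",W["extrinsics"])
```

```text
[314 122]
239 62
```

View pics/w8.png

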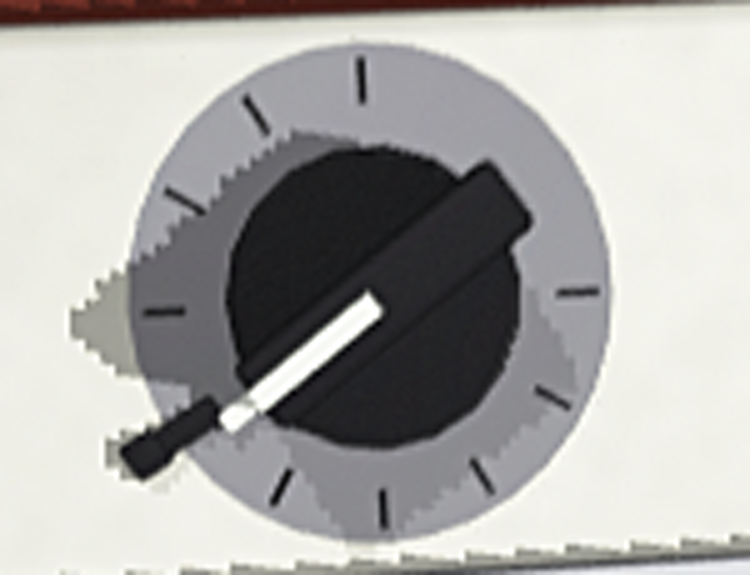

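Run:
```python
from h import *
W=viewer.camera_model("wrist"); W["extrinsics"]=np.load("W8.npy")
f=lambda u,z: ray(W,np.array(u)/5+[239,62],z)[:2]
ang=lambda v:np.degrees(np.arctan2(v[1],v[0])).round(1)
c=f((370,291),.0505);d=f((374,297),.06);print(c,d); c=(c+d)/2
for u in [(362,80),(577,293),(383,508),(163,312),(282,487)]: print("tick",ang(f(u,.0505)-f((370,291),.0505)))
a,b=f((374,303),.088),f((250,398),.088); print("line",ang(b-a), "from c",ang(b-c), np.linalg.norm(b-c),np.linalg.norm(a-c))
for z in (.07,.078,.084):
  n=f((225,420),z);print("nose",z,ang(n-c),np.linalg.norm(n-c)*1e3)
for z in (.052,.06,.07,.078):
  m=f((212,408),z);m2=f((135,458),z);print("mark",z,ang(m-c),ang(m2-c),ang(m2-m),(1e3*np.linalg.norm(m-c)).round(1),(1e3*np.linalg.norm(m2-c)).round(1))
```

```text
[0.52888246 0.34437889] [0.52931046 0.3430264 ]
tick 99.3
tick 6.9
tick -79.4
tick -166.9
tick -107.8
line -136.2 from c -133.9 0.029048922159938848 0.0028550628142791795
nose 0.07 -133.3 36.00350381508255
nose 0.078 -133.5 35.44063356905234
nose 0.084 -133.6 35.01862269217516
mark 0.052 -138.1 -138.9 -140.5 37.8 55.8
mark 0.06 -138.2 -138.9 -140.5 37.3 54.8
mark 0.07 -138.2 -139.0 -140.5 36.5 53.4
mark 0.078 -138.3 -139.0 -140.5 36.0 52.3
```

The pointer reads about -134° and the mark about -138°. That is inside tolerance with little to spare, so I'll regrip and turn about 4° more.

>>> carry_out(
  moves=[
    [-0.1,1.3,0,-0.14],
    [-0.1,1.3,0,-0.14],
    [-0.1,1.3,0,-0.14],
    [-0.1,1.3,0,-0.14],
    [-0.1,1.3,0,-0.14],
    [-0.1,1.3,0,-0.14],
    [0,0.6,0,-0.08],
    [0,0,0,0],
  ],
)

```text
time_s: 41.9
tool_pos: [0.5176, 0.3453, 0.3585]
tool_rot: [113.0, 85.3, -25.4]
force: [0.3, -0.4, -0.5]
grip_width: 0.0319
```

```bash
python3 mv.py .527 .342 .085 -44
```

```text
t 41.9 grasp [0.5297 0.3396 0.1955] jaw -48.5 tilt [ 0.074 -0.035] | d cm [ -0.27   0.24 -11.05] rad 0.078 q [-89.  28.  68.  94. -24.  73. -65.] w 0.0319 F [ 0.3 -0.4 -0.5]
```

>>> carry_out(
  moves=[
    [-0.2,0.2,-3,0],
    [0,0,-3,0],
    [0,0,-2,0],
    [0,0,-1,0],
    [0,0,0,0],
  ],
)

```text
time_s: 42.4
tool_pos: [0.517, 0.3436, 0.2686]
tool_rot: [114.7, 85.1, -23.5]
force: [-0.3, -0.4, 0.2]
grip_width: 0.0322
```

```bash
python3 mv.py .527 .342 .085 -48
```

```text
t 42.4 grasp [0.5298 0.3381 0.1057] jaw -48.3 tilt [ 0.078 -0.034] | d cm [-0.28  0.39 -2.07] rad 0.005 q [-86.  33.  64. 100. -28.  64. -63.] w 0.0322 F [-0.3 -0.4  0.2]
```

>>> carry_out(
  moves=[
    [-0.3,0.4,-0.3,0],
    [0,0,-0.9,0],
    [0,0,-0.7,0],
    [0,0,0,0],
  ],
)

```text
time_s: 42.8
tool_pos: [0.5151, 0.3478, 0.2514]
tool_rot: [117.6, 85.0, -20.6]
force: [-0.2, 0.5, -0.3]
grip_width: 0.0315
```

```bash
python3 mv.py .527 .342 .085 -48
```

```text
t 42.8 grasp [0.5284 0.3428 0.0886] jaw -48.3 tilt [ 0.082 -0.031] | d cm [-0.14 -0.08 -0.36] rad 0.005 q [-85.  34.  63. 100. -30.  62. -62.] w 0.0315 F [-0.2  0.5 -0.3]
```

>>> carry_out(
  moves=[
    [0,0,-0.3,0],
    [0,0,0,0],
    [0,0,0,0],
    [0,0,0,0],
    [0,0,0,0],
    [0,0,0,0],
  ],
  hand=0.8,
)

```text
time_s: 43.4
tool_pos: [0.5151, 0.3484, 0.2487]
tool_rot: [118.8, 85.1, -19.4]
force: [0.6, -1.1, -0.9]
grip_width: 0.015
```

```bash
python3 mv.py .527 .342 .085 -48
```

```text
t 43.4 grasp [0.5284 0.3437 0.0858] jaw -48.3 tilt [ 0.081 -0.029] | d cm [-0.14 -0.17 -0.08] rad 0.005 q [-85.  34.  62. 100. -30.  62. -62.] w 0.015 F [ 0.6 -1.1 -0.9]
```

>>> carry_out(
  moves=[
    [0,0,0,0],
    [0,0,0,0],
    [0,0,0,0],
    [0,0,2,0],
    [0,0,3,0],
    [0,0,4,0.1],
    [0,-4,1,0.14],
    [0,-4,0,0.14],
    [0,-4,0,0.14],
    [0,0,0,0.14],
    [0,0,0,0.14],
    [0,0,0,0],
  ],
  hand=3.2,
)

```text
time_s: 44.6
tool_pos: [0.5157, 0.2221, 0.3536]
tool_rot: [116.9, 84.5, 26.1]
force: [0.8, -0.2, -0.6]
grip_width: 0.0319
```

```bash
python3 - <<'E'
from h import *
state()
W=viewer.camera_model("wrist")
im=viewer.read_camera("wrist"); cv2.imwrite("pics/w9.png",im[:,:,::-1]); np.save("W9.npy",W["extrinsics"])
ang=lambda v:np.degrees(np.arctan2(v[1],v[0])).round(1)
C=np.array([.5293,.3432])
# unwrap image around dial centre at two heights: white pointer line (z=.088, r 5..25mm), dark mark (z=.06, r 40..52mm)
A=np.radians(np.arange(-170,-100,1.0))
def prof(z,r0,r1):
    out=[]
    for a in A:
        P=np.array([[C[0]+r*np.cos(a),C[1]+r*np.sin(a),z] for r in np.linspace(r0,r1,12)])
        uv=pix(W,P).astype(np.float32); out.append(cv2.remap(im,uv[:,0].reshape(1,-1),uv[:,1].reshape(1,-1),cv2.INTER_LINEAR).mean())
    return np.array(out)
w=prof(.088,.008,.026); d=255-prof(.065,.040,.048)
for n,v in (("pointer",w),("mark",d)):
    k=v-np.percentile(v,70); k[k<0]=0; k[np.abs(np.arange(len(k))-v.argmax())>8]=0
    print(n,"peak",np.degrees(A[v.argmax()]),"mean",(k*np.degrees(A)).sum()/k.sum(),v.max().round(),np.median(v).round())
E
python3 casts.py | grep -E "px \[(2[23]|4[34])"
```

```text
44.6 [0.5157 0.2221 0.3536] [116.93  84.46  26.08] [ 0.8 -0.2 -0.6] 0.0319 [-81.7  12.   62.8 104.1 -12.4  65.2 -16. ]
pointer peak -138.0 mean -135.95654692931635 250.0 37.0
mark peak -135.0 mean -137.42067528707528 221.0 102.0
px [235.5 167.2] n 224 deck [0.632  0.2148] mould [0.1013 0.2913] plate [0.6244 0.2083] rect [17. 14.] 90.0
px [236.1 194.8] n 315 deck [0.5568 0.2103] mould [0.0261 0.2966] plate [0.5512 0.2039] rect [18. 18.] 90.0
px [444.5 224.9] n 349 deck [ 0.482  -0.3394] mould [-0.1192 -0.2387] plate [ 0.4784 -0.3313] rect [29. 11.] 90.0
px [237.3 224.1] n 402 deck [0.4786 0.204 ] mould [-0.0522  0.3005] plate [0.475  0.1978] rect [17.7 23.6] 84.3
px [435.5 289.1] n 231 deck [ 0.3167 -0.3117] mould [-0.2796 -0.1899] plate [ 0.3173 -0.3044] rect [24.3  9.7] 41.6
```

>>> carry_out(
  moves=[
    [0,0,3,0],
    [0,-4,0,0],
    [0,-5,0,0],
    [0,-5,0,0],
    [0,-5,0,0],
    [0,-5,0,0],
    [0,0,0,0],
    [0,0,0,0],
  ],
)

```text
time_s: 45.5
tool_pos: [0.5141, -0.0174, 0.3843]
tool_rot: [112.8, 84.4, 21.1]
force: [0.8, 0.6, 0.7]
grip_width: 0.0322
```

```bash
python3 casts.py | grep -E "px \[(2[23]|4[34])"
python3 - <<'E'
from chk import *
w=np.array([.5485,.2139,.1564]);im=viewer.read_camera("top");im0=cv2.imread("pics/top0.png")[:,:,::-1]
for n,(x,y) in (("amber",(304,117)),("jug",(371,117))):
    print(n,"diff",np.abs(im[y-16:y+16,x-12:x+12].astype(int)-im0[y-16:y+16,x-12:x+12]).mean().round(1))
E
```

```text
px [229.4 167.7] n 435 deck [0.6305 0.2311] mould [0.1019 0.3077] plate [0.6229 0.2241] rect [17.1 25.7] 84.3
px [232.4 195.1] n 444 deck [0.5559 0.22  ] mould [0.0265 0.3063] plate [0.5503 0.2133] rect [17.5 25.9] 82.9
px [444.9 225.3] n 385 deck [ 0.4809 -0.3405] mould [-0.1204 -0.2397] plate [ 0.4773 -0.3323] rect [30. 12.] 90.0
px [235.8 224.3] n 458 deck [0.4778 0.208 ] mould [-0.0524  0.3046] plate [0.4743 0.2017] rect [17.8 26. ] 83.7
px [435.3 289.1] n 245 deck [ 0.3166 -0.3113] mould [-0.2796 -0.1895] plate [ 0.3173 -0.3039] rect [24.8 10.2] 41.6
amber diff 2.4
jug diff 2.8
```

All three casts stand at their places, the punch is on the mat and the bottles have not moved. Handing in.

```bash
python3 -c "
from cell import env
print(env.sign_off())"
```

```text
the job is handed in; nothing more can be done
None
```

The job is handed in at about 46 s of robot time; the sign-off gives no verdict, so I can't confirm it passed.

- **Casts:** all three were in their pockets at the start. I pushed each one out about 70 mm from behind with the punch, then set them side by side on the warming plate. In the last top image each is within about 2 mm of its target spot. The last wrist view, taken before the final turn of the dial, showed them flat.
- **Placing cast b:** it touched down with about 26 N on the wrist, which is below the limits.
- **Punch:** it lies back on the mat. The last image shows its handle on the mat, still where I laid it down.
- **Dial:** my first turn left the pointer about 4° short of the mark, inside the 7° tolerance. I regripped and turned it further. The gripper angle then put the pointer at about -138.3°, and the last image gave about -136° to -138° for the pointer and -135° to -138° for the mark. That disagreement of 2 to 3° is all within tolerance, but I had no picture views left to check the final turn by eye.
- **Bottles:** both look unchanged against the first image.

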